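# Drained slide rack into the drying unit

### The job

The slide rack hanging on the draining stand goes into the drying unit. Lift it by its handle up and off the two hooks, set it down upright on the unit's front shelf, facing the gap between the other two racks and still wholly in front of them, and let go; then slide it straight into the gap and under the rear lip until it is fully home against the back. Put it down gently instead of dropping it, and do not disturb the other two racks or the things standing nearby.

Things in the scene. Friction and masses are not known exactly. Their poses are not given: they have to be found in the camera images.
- rack_center (a point): Centre of the slide rack hanging on the stand, 46 mm above its underside: steel frame 84 (x) x 90 (y) x 36 mm high, corners rounded, holding upright glass slides; fixed bail handle, 93 mm high over all, 0.18-0.34 kg. z up; its +x side is the rear, going into the unit first. The front can be pushed at any height up to 36 mm; rails run at 2-12 and 24-36 mm above the underside.
- rack_grip (a point): Centre of the rack's handle, 86 mm above its underside over its middle (slides end 29 mm above the underside): black plastic grip 12 mm thick (rack x) x 40 mm long (rack y) x 14 mm high, on a level 8 mm round wire along y that goes on to 37 mm either side, then down to the frame's sides. Axes as rack_center.
- stand_saddle (a point): Fixed draining stand over a white tray 160 x 130 x 14 mm: two 8 mm steel hooks, 30 mm either side of this point along y, flat saddles 18 mm long; it is level with their top, 129 mm above the worktop; the handle wire rests there. -x faces the robot: hook tips end 24 mm that way, 12 mm up. The frame, below the hooks, leaves 38 mm of lift. Behind, the hooks rise 12 mm and run to posts 85 mm back.
- dryer_home (a point): Fixed drying unit, 298 mm wide (y). The point is on the top of its deck (10 mm above the worktop) at the middle of the free place, a 100 mm gap between two racks: a homed rack's underside centre is here, axes parallel. x points into the unit. Back stop: face 43 mm behind (+x), housing 86 mm high. The deck runs on as an open shelf to 155 mm in front (-x); homed racks' fronts are 42 mm in front.
- dryer_lip (a point): Middle of the front edge of the unit's lip, 22 mm behind (+x) dryer_home. The lip fills 42 to 48 mm above the deck from here to the back stop, along the whole width, over the rear 20 mm of a homed rack: the rack cannot be lowered in from above and must slide in below it. Axes as dryer_home.
- rack_left_center (a point): Centre (46 mm above its underside) of a second, like rack that is already home, 95 mm to the +y side of dryer_home. Loose; leave it where it is.
- rack_right_center (a point): Centre (46 mm above its underside) of a third, like rack that is already home, 95 mm to the -y side of dryer_home. Loose; leave it where it is.
- dropper_center (a point): Bystander: white dropper bottle, 28 mm across, 74 mm high, standing; its centre.
- cup_center (a point): Bystander: specimen cup with blue lid, 64 mm across, 84 mm high, standing; its centre.
- clock_center (a point): Bystander: white and green timer, 54 x 58 x 71 mm, standing; its centre.
Things that resemble listed ones, but are neither listed nor needed, are in the scene too. What is shaped like the part that bears rack_center but pink or red is not meant.

How it is judged:
By the outcome, as a careful person would: the job done as asked, in the order asked, and still so for the second after the job is handed in, with the robot touching nothing.
It also fails if it takes over 58 s, if anything falls off the work surface, if the arm or the gripper's body presses on something with over 40 N, if the wrist force passes 120 N, or if a joint passes its speed limit or range.

### The arm

A 6-joint arm with a two-finger parallel gripper is mounted at the origin on a cart in front of the work surface, level with it; the furniture and walls round the work are solid. World frame = base frame: x ahead of the robot, y to its left, z up, the work surface at z = 0. Lengths are in mm, angles in rad, forces in N, time in s.
With the tool pointing down it reaches from about 350 to 775 mm from the base axis. Payload 7.3 kg.
Tool frame: the origin (TCP) lies at the very end of the fingers, on their centre line; the grasp point (between the pads) lies grip_point_offset behind it (grip_point_offset is the distance from the TCP to the grasp point, in mm); x points along the fingers, z is the direction in which the jaws open and shut, and the axes are right-handed (so a half turn about x gives the same grasp; the last joint's range is limited). The gripper opens to 92 mm and grips with 3 to 60 N. Pads are 19 mm wide; open, the fingers measure 130 mm over their backs; the gripper's body (75 mm by 190 mm) begins 47 mm behind the grasp point.
Start: joints at [-1.401, 0.342, 1.524, -0, 1.275, -0.146], TCP at [163.076, -499.053, 198.241] pointing down, gripper open.
Joint ranges: [-2.53, 2.53], [-0.77, 2.02], [0.04, 2.7], [-1, 4.14], [0.28, 2.66], [-3.11, 3.11]. Speed limits (rad/s): [2.57, 2.57, 3.14, 3.14, 3.14, 3.14].

### API

Orientations are given as [roll, pitch, yaw] about the fixed x, y, z axes, in that order (R = Rz(yaw) Ry(pitch) Rx(roll)).
In Python, from plant import * gives the robot as it stands.
- The arm moves only by the tool send_rows, never from a script. Its argument "series" is text: rows parted by semicolons, each of 5 numbers parted by spaces: the gripper's target within -1 to 1 (fully open at 1, half-way at 0, shut at -1), then the shift along the tool's x, y, z in units of 30 mm (1.0 is 30 mm), then the turn about the tool's x in units of 5 degrees (1.0 is 5 degrees). A call has 1 to 8 rows; each row is the pose to reach, as a shift and turn from the pose commanded when the call began, along the tool's axes at that moment; what a row does not reach only later rows make up. A row lasts 1/8 s, in which the tool goes at most 62.5 mm and 10.7 degrees, less where a joint would pass 70% of its speed; a pose out of reach is approached as far as the arm can. A call with a gripper value outside its range is refused whole. The fingers move at their own pace and stop on an object; the grip force is fixed at half the most. Time passes only in rows, so rows that repeat a pose let the fingers close. It gives the time, the measured TCP pose, the force and the opening at its end, in the units of the state.
- get_obs(): the state, without advancing time (a new reading comes with each control period).
- capture(name): name is "scene" or "side" or "wrist"; returns a dict with "pixels" (480x640x3 uint8, red, green, blue), "mtx" (3x3 intrinsics, pixels), "k1" (the pictures are not rectified: a ray, as slopes to the right and down, at radius r is drawn at 1 + k1 r^2 times it, then the intrinsics apply), "R" (3x3) and "t" (3): a world point X has camera coordinates R X + t. Camera axes: x right, y down, z forward; pixel columns grow to the right and rows downward; lengths in mm; the calibration is good to about 2 mm. A picture is of the moment at which its call begins. There is no depth.
- close_job(): hands the job in, once; it reports no verdict.
Trained networks look in a picture, given as the dict that the camera call returned (one of the last four; its "shot" number tells which), for a name from the list of things; names that differ only in an ending like _2 or _b are one class to them, and where a whole thing is asked for, a point or a joint stands for the part that bears it (a point fixed in the world has none). Each returns a list of dicts, best first, with "score" (0 to 1); they miss things now and then, are a little off and sometimes report something else, mostly with a low value. They report only what shows in the picture. A call takes as long as a camera call. They do not tell look-alikes from the thing itself.
- cut_out(picture, thing): "pixels" (480x640 bool, what is visible of it).
- place_of(picture, thing): "point" ([x, y, z] in mm, in world coordinates, good to about 4 mm: a listed point, or the origin of a listed thing).
The state is a dict: "time": time; "joint_positions": joint angles; "dq": joint speeds; "tau": joint torques, N m; "tool_pos": TCP position; "tcp_rot": TCP orientation; "contact_force": force on the tool from outside, world axes, zero at the start; "moment": the same for the moment, N m; "grip_width": finger opening in mm.
Only numpy, scipy, OpenCV 4.12 (cv2) and the standard library are available. Lean on these libraries where they do the work, as an engineer would, in place of code of your own. Each camera call takes 0.05 s, during which the arm holds its last target.

## Working session

There is one attempt and no reset: what is moved stays moved. The work goes in short steps, Python scripts to look and compute and a tool call to move; the robot and the scene stay as the last step left them, time stands still between calls to the robot, and variables do not carry over. Pictures are saved under pics/ and viewed, and the job is handed in when it is done.

Besides the shell and the picture viewer there is one more tool, called after ">>>" as a command line: name --argument value ..., lists and objects as JSON in quotes. send_rows: Moves the arm, as the interface text tells. Its arguments: {"type":"object","properties":{"series":{"type":"string"}},"required":["series"]}

```bash
ls; mkdir -p pics; cat > h.py <<'E'
from plant import *
import numpy as np, cv2
def save(c,name): cv2.imwrite('pics/'+name, c['pixels'][:,:,::-1])
def proj(c,X):
    p=np.array(c['R'])@np.array(X,float)+np.array(c['t']); s=p[:2]/p[2]; s=s*(1+c['k1']*(s@s)); m=np.array(c['mtx']); return m[:2,:2]@s+m[:2,2]
E
python3 - <<'E'
from h import *
o=get_obs(); print(o)
for n in ['scene','side']:
    c=capture(n); save(c,n+'1.png'); print(n,c['shot'],c['k1'],-np.array(c['R']).T@c['t'])
    for t in ['rack_center','rack_grip','stand_saddle','dryer_home','dryer_lip','rack_left_center','rack_right_center','dropper_center','cup_center','clock_center']:
        print(t,[(np.round(d['point'],1).tolist(),round(d['score'],2),np.round(proj(c,d['point'])).tolist()) for d in place_of(c,t)[:4]])
E
```

```text
pics
{'time': 0.0, 'joint_positions': array([-1.40098470e+00,  3.42732561e-01,  1.52502974e+00,  1.00595138e-05,
        1.27540285e+00, -1.45975091e-01]), 'dq': array([ 0.00103786,  0.00052461, -0.00100687,  0.00017435,  0.00145665,
       -0.00054632]), 'tau': array([-2.32031991e-03, -4.31238198e+01, -2.44221103e+01,  7.15794484e-02,
        5.61091723e-02, -1.27075969e-04]), 'tool_pos': array([ 163.00474858, -498.57102262,  197.53545923]), 'tcp_rot': array([2.98950048, 1.5692238 , 1.73448794]), 'contact_force': array([-0.60573735,  0.12679778, -0.6351679 ]), 'moment': array([ 0.05023628, -0.01310638,  0.06489449]), 'grip_width': 92.08603660406888}
scene 1 -0.10834394280312656 [  43.54649801 -952.83482528 1380.58288897]
rack_center [([559.3, 61.7, 45.9], 0.96, [288.0, 253.0]), ([567.1, 248.0, 92.7], 0.76, [258.0, 201.0]), ([574.6, -232.0, 7.2], 0.34, [351.0, 332.0])]
rack_grip [([564.4, 59.4, 88.2], 0.83, [290.0, 243.0]), ([570.7, 244.9, 133.4], 0.78, [258.0, 192.0]), ([656.2, 414.6, 83.8], 0.73, [258.0, 161.0])]
stand_saddle [([573.4, 242.8, 128.5], 0.63, [260.0, 193.0])]
dryer_ho
[... 721 characters left out ...]
323.0, 262.0])]
rack_grip [([566.5, 60.4, 86.3], 0.88, [304.0, 227.0]), ([567.9, 244.8, 132.4], 0.62, [289.0, 195.0]), ([653.0, 416.1, 86.2], 0.48, [298.0, 189.0])]
stand_saddle [([572.6, 248.1, 126.5], 0.83, [290.0, 196.0])]
dryer_home [([571.4, -232.5, 11.0], 0.72, [335.0, 291.0])]
dryer_lip [([594.9, -229.4, 55.1], 0.83, [343.0, 276.0])]
rack_left_center [([566.1, -135.2, 58.1], 0.77, [323.0, 262.0])]
rack_right_center [([573.5, -323.8, 54.8], 0.97, [348.0, 295.0])]
dropper_center [([683.5, -1.0, 36.6], 0.56, [342.0, 244.0])]
cup_center [([513.8, 474.5, 41.9], 0.75, [262.0, 197.0]), ([565.8, -136.1, 57.5], 0.38, [323.0, 262.0])]
clock_center [([521.8, -480.8, 34.1], 0.97, [352.0, 339.0])]
```

View pics/scene1.png

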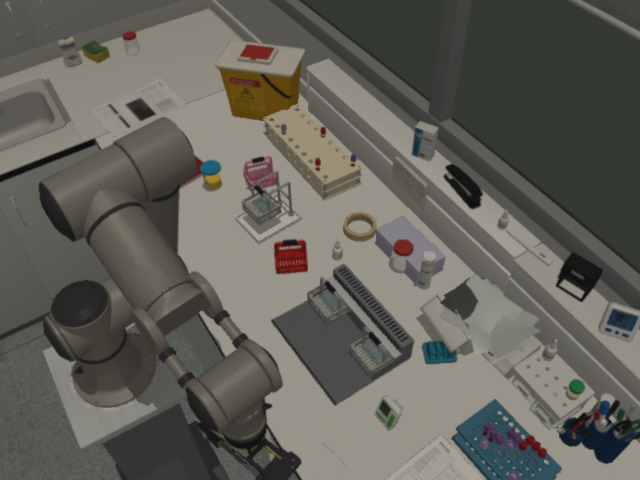

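View pics/side1.png

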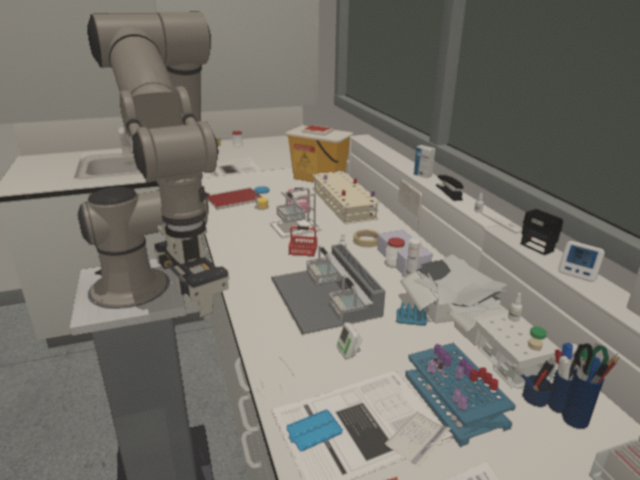

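```bash
python3 - <<'E'
import cv2
a=cv2.imread('pics/scene1.png')[130:300,190:390]
b=cv2.imread('pics/side1.png')[150:320,240:400]
cv2.imwrite('pics/cropA.png',cv2.resize(a,None,fx=3.5,fy=3.5,interpolation=3))
cv2.imwrite('pics/cropB.png',cv2.resize(b,None,fx=3.5,fy=3.5,interpolation=3))
E
```

```text
(no output)
```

View pics/cropA.png

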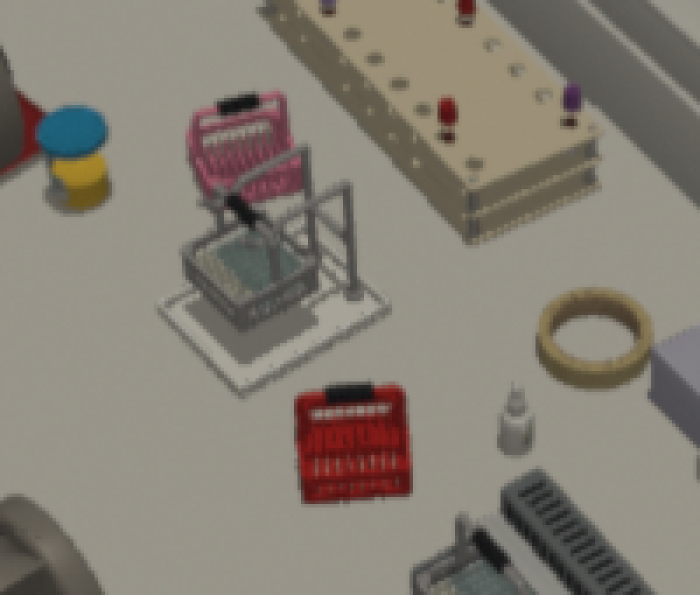

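View pics/cropB.png

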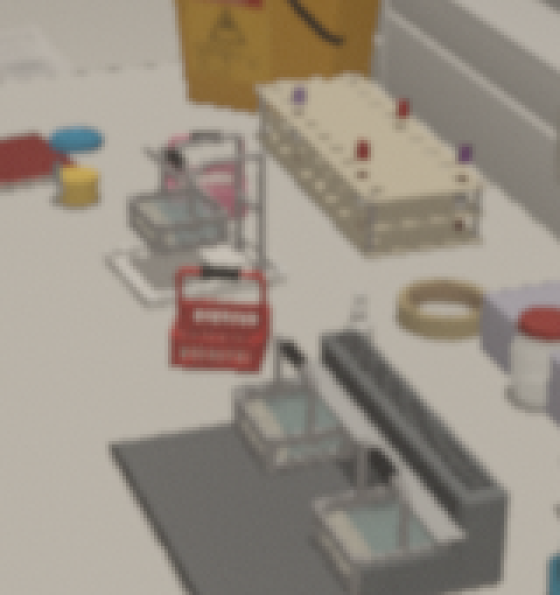

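The steel rack hanging on the stand at scene pixel (260,205) and side (291,205) is the target. The look-alikes are the red basket at scene (290,255), pink basket at (260,173), and the two steel racks already home in the dryer. The enlarged crop confirms a steel rack with a black grip hanging on the hooks. Next I'll work out the move towards the dryer to get a wrist view.

View pics/w0.png

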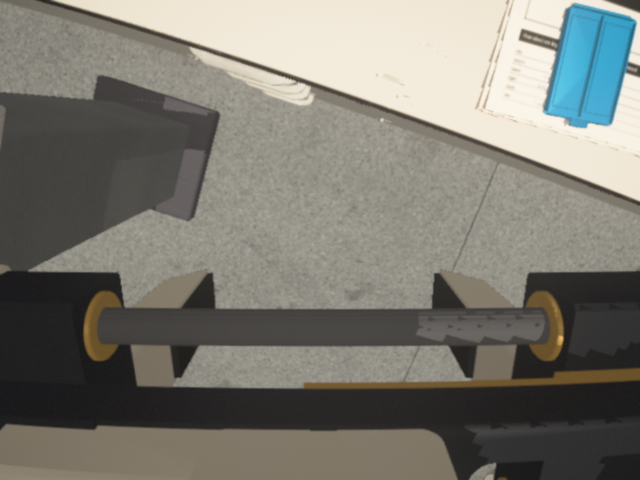

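```bash
python3 - <<'E'
from h import *
print(plan([455,-230,240],90))
E
```

```text
[array([-1.393, 12.035, -5.503]), np.float64(3.619), 'zyaw now -71.91', 'j6 -0.15']
```

>>> send_rows --series "1 -1.4 2 -0.9 0.6; 1 -1.4 4 -1.8 1.2; 1 -1.4 6 -2.75 1.8; 1 -1.4 8 -3.65 2.4; 1 -1.4 10 -4.6 3; 1 -1.4 11.4 -5.2 3.6; 1 -1.4 12.03 -5.5 3.62; 1 -1.4 12.03 -5.5 3.62"

```text
time: 2.15
tool_pos: [456.1, -228.5, 240.1]
tcp_rot: [2.749, 1.571, 1.182]
contact_force: [-0.0, -0.7, -0.8]
grip_width: 91.8
```

```bash
python3 - <<'E'
from h import *
o=get_obs(); print(o['time'],o['tool_pos'],plan([455,-230,240],90))
c=capture('wrist'); save(c,'w1.png')
import pickle; pickle.dump(c,open('w1.pkl','wb'))
for t in ['dryer_home','dryer_lip','rack_left_center','rack_right_center','rack_center']:
    print(t,[(np.round(d['point'],1).tolist(),round(d['score'],2),np.round(proj(c,d['point'])).tolist()) for d in place_of(c,t)[:4]])
E
```

```text
2.15 [ 456.08923094 -228.47229329  240.06977397] [array([ 0.002, -0.036,  0.051]), np.float64(0.042), 'zyaw now -89.79', 'j6 0.95']
dryer_home [([570.2, -233.2, 6.9], 0.9, [328.0, 74.0]), ([575.3, -326.6, 54.3], 0.74, [436.0, 63.0])]
dryer_lip [([594.5, -230.3, 56.0], 0.85, [326.0, 38.0])]
rack_left_center [([566.5, -137.3, 55.2], 0.64, [219.0, 73.0])]
rack_right_center [([574.1, -330.9, 53.1], 0.65, [441.0, 65.0])]
rack_center [([564.2, 59.3, 44.8], 0.96, [17.0, 83.0])]
```

View pics/w1.png

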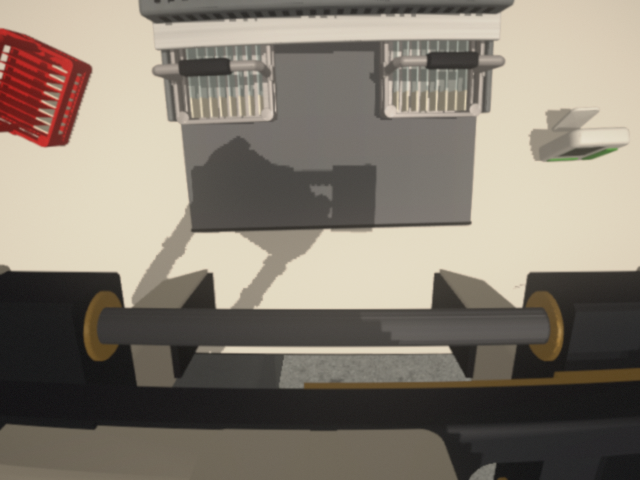

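The wrist view shows the dryer with the two home racks at (218,85) and (437,85), and a clear gap between them. The deck's front edge runs from (192,231) to (470,223), so the unit is slightly yawed. I'll back-project the corners.

```bash
cat >> h.py <<'E'
def unproj(c,px,z):
    m=np.array(c['mtx']); p=cv2.undistortPoints(np.array([[px]],float),m,np.array([c['k1'],0,0,0,0]))[0,0]
    R=np.array(c['R']); C=-R.T@c['t']; d=R.T@np.array([p[0],p[1],1.]); return C+d*(z-C[2])/d[2]
E
python3 - <<'E'
from h import *
import pickle
c=pickle.load(open('w1.pkl','rb'))
g=cv2.cvtColor(c['pixels'],cv2.COLOR_RGB2GRAY)
im=cv2.resize(c['pixels'][0:250,140:520,::-1],None,fx=2.1,fy=2.1,interpolation=3); cv2.imwrite('pics/w1c.png',im)
# front edge: transition dark->bright going down
pts=[]
for u in list(range(200,250,4))+list(range(330,466,4)):
    col=g[205:250,u].astype(float); 
    d=np.diff(cv2.GaussianBlur(col[:,None],(1,3),0)[:,0]); k=int(np.argmax(d)); pts.append((u,205+k+.5))
P=np.array([unproj(c,p,0)[:2] for p in pts]) # dark face bottom on worktop
f=np.polyfit(P[:,1],P[:,0],1); r=P[:,0]-np.polyval(f,P[:,1]); k=abs(r)<3; f=np.polyfit(P[k,1],P[k,0],1)
print('front bottom edge: x at y=-230', np.polyval(f,-230),'yaw',-np.degrees(np.arctan(f[0])),k.sum(),len(k),r[k].std())
for px,z in [((192,231),0),((471,223),0),((191,229),10),((471,221),10),((155,46),52),((499,38),52),((154,25),58),((500,13),58)]: print(px,z,unproj(c,px,z)[:2].round(1))
E
```

```text
front bottom edge: x at y=-230 412.1281504274466 yaw 1.8565131699923998 47 47 0.367595762211859
(192, 231) 0 [408.9 -85.3]
(471, 223) 0 [ 419.1 -390.5]
(191, 229) 10 [413.7 -87.8]
(471, 221) 10 [ 423.7 -386.5]
(155, 46) 52 [590.2 -81. ]
(499, 38) 52 [ 598.3 -381.9]
(154, 25) 58 [606.3 -83.7]
(500, 13) 58 [ 617.5 -378.8]
```

View pics/w1c.png

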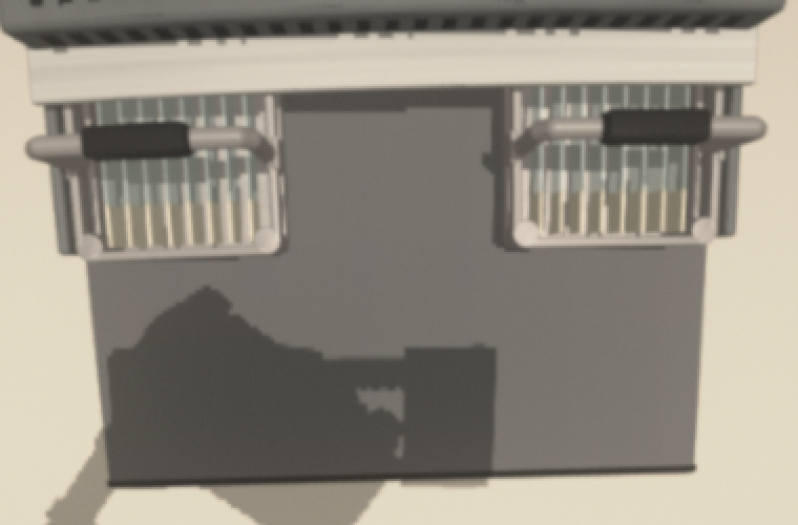

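>>> send_rows --series "1 -0.3 0.4 -1.6 -2.1; 1 -0.6 0.9 -3.2 -4.2; 1 -0.8 1.3 -4.8 -6.3; 1 -1 1.7 -6.4 -8.4; 1 -1.3 2.2 -8 -10.5; 1 -1.3 2.6 -9.6 -12.6; 1 -1.3 3 -11.2 -14.7; 1 -1.3 3.5 -12.6 -16.8"

```text
time: 3.45
tool_pos: [560.2, 148.7, 279.4]
tcp_rot: [-0.143, 1.57, -0.243]
contact_force: [0.4, 0.0, 0.0]
grip_width: 92.2
```

```bash
python3 - <<'E'
from h import *
import pickle
c=pickle.load(open('w1.pkl','rb'))
for px in [(275.2,114),(383.8,112),(182,119),(478,112)]: print(px,unproj(c,px,46)[:2].round(1))
print(plan([570,150,280],0))
E
```

```text
(275.2, 114) [ 531.2 -185. ]
(383.8, 112) [ 533.4 -283.4]
(182, 119) [527.3 -99.1]
(478, 112) [ 534.9 -370.2]
[array([-0.018,  0.077,  0.32 ]), np.float64(-1.142), 'zyaw now -5.71', 'j6 0.23']
```

>>> send_rows --series "1 0 0 0.3 -1.14; 1 0 0 0.3 -1.14; 1 0 0 0.3 -1.14"

```text
time: 3.82
tool_pos: [568.7, 145.9, 279.2]
tcp_rot: [-2.491, 1.571, -2.5]
contact_force: [0.5, -0.4, -0.6]
grip_width: 92.0
```

```bash
python3 - <<'E'
from h import *
import pickle
c=capture('wrist'); save(c,'w2.png'); pickle.dump(c,open('w2.pkl','wb'))
for t in ['stand_saddle','rack_grip','rack_center']:
    print(t,[(np.round(d['point'],1).tolist(),round(d['score'],2),np.round(proj(c,d['point'])).tolist()) for d in place_of(c,t)[:4]])
print(plan([570,150,280],0))
E
```

```text
stand_saddle []
rack_grip [([570.4, 248.3, 133.7], 0.79, [328.0, 80.0]), ([561.5, 62.2, 89.0], 0.58, [319.0, 282.0])]
rack_center [([566.1, 59.4, 46.2], 0.84, [324.0, 270.0]), ([573.3, 239.9, 92.4], 0.71, [330.0, 95.0])]
[array([-0.017,  0.123,  0.041]), np.float64(-0.081), 'zyaw now -0.41', 'j6 0.13']
```

View pics/w2.png

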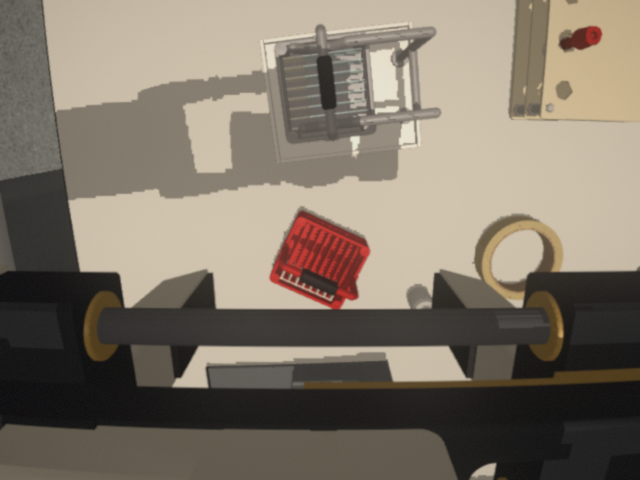

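The stand tray shows at (263,41)-(420,145), with the rack's black grip at (327,82) and its wire from (321,28) to (333,137). The stand is yawed a few degrees, so I'll measure that.

```bash
python3 - <<'E'
from h import *
import pickle
c=pickle.load(open('w2.pkl','rb'))
cv2.imwrite('pics/w2c.png',cv2.resize(c['pixels'][10:175,250:450,::-1],None,fx=3.5,fy=3.5,interpolation=3))
for px,z in [((263,41),14),((411,24),14),((420,145),14),((277,161),14),((321,30),133),((333,136),133),((327,82),140),((432,33),143),((438,113),143)]: print(px,z,unproj(c,px,z)[:2].round(1))
T=[unproj(c,p,14)[:2] for p in [(263,41),(411,24),(420,145),(277,161)]]
for a,b in [(0,1),(3,2),(3,0),(2,1)]:
    d=T[b]-T[a]; print(np.linalg.norm(d).round(1),np.degrees(np.arctan2(d[1],d[0])).round(2))
# grip blob
h=cv2.cvtColor(c['pixels'],cv2.COLOR_RGB2HSV)[:,:,2]; m=np.zeros_like(h); m[45:120,305:350]=(h[45:120,305:350]<45)
n,l,s,ce=cv2.connectedComponentsWithStats(m); i=1+np.argmax(s[1:,4]); print(s[i],ce[i],unproj(c,ce[i],138))
ys,xs=np.nonzero(l==i); W=np.array([unproj(c,(x,y),138)[:2] for x,y in zip(xs,ys)]); print(W.mean(0),cv2.minAreaRect(W.astype(np.float32)))
E
```

```text
(263, 41) 14 [504.7 300. ]
(411, 24) 14 [658.4 315.9]
(420, 145) 14 [672.7 191.6]
(277, 161) 14 [515.3 175.2]
(321, 30) 133 [565.6 285. ]
(333, 136) 133 [574.5 205.1]
(327, 82) 140 [569.9 246. ]
(432, 33) 143 [648.3 280.9]
(438, 113) 143 [655.5 222.7]
154.6 5.89
158.2 5.95
125.3 94.86
125.1 96.53
[321  90  13  19 103] [326.52427184 100.66990291] [569.43445445 232.27498838 138.        ]
[569.43656146 232.26911776] ((569.8875122070312, 234.0387420654297), (8.226852416992188, 13.986063957214355), 10.538331031799316)
```

View pics/w2c.png

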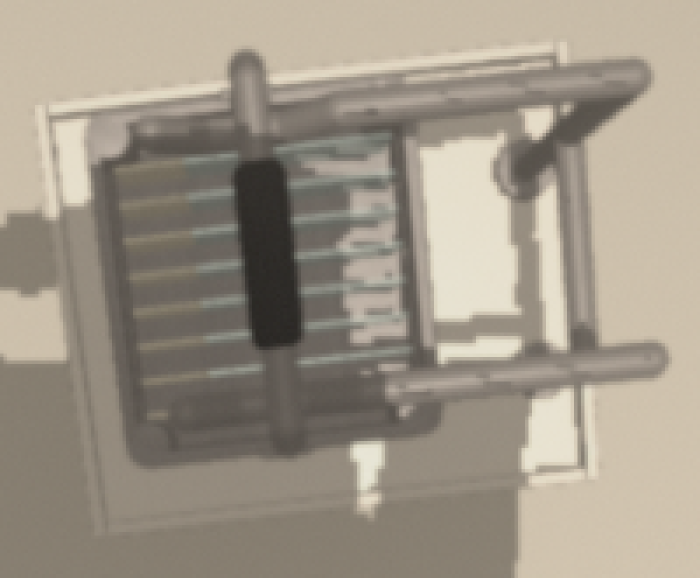

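```bash
python3 - <<'E'
from h import *
print(get_obs()['tool_pos'],plan([569.8,245.5,190],6.1))
E
```

```text
[568.75833409 146.32196244 279.48735912] [array([2.983, 3.306, 0.01 ]), np.float64(-1.301), 'zyaw now -0.41', 'j6 0.13']
```

>>> send_rows --series "0.1 0.8 1.2 0 -0.6; 0.1 1.6 2.4 0 -1.2; 0.1 2.4 3.3 0 -1.3; 0.1 2.98 3.3 0 -1.3; 0.1 2.98 3.3 0 -1.3; 0.1 2.98 3.3 0 -1.3"

```text
time: 4.78
tool_pos: [569.9, 245.6, 190.9]
tcp_rot: [0.087, 1.569, 0.194]
contact_force: [0.4, 0.1, -0.8]
grip_width: 50.6
```

```bash
python3 - <<'E'
from h import *
print(get_obs()['tool_pos'],plan([569.8,245.5,114],6.1))
c=capture('wrist'); save(c,'w3.png')
for n in ['scene','side']:
    c=capture(n); cv2.imwrite('pics/%s3.png'%n,cv2.resize(c['pixels'][130:300,190:390,::-1],None,fx=3.5,fy=3.5,interpolation=3))
E
```

```text
[569.89018742 245.63997382 190.85363718] [array([ 2.562, -0.005, -0.007]), np.float64(0.01), 'zyaw now 6.15', 'j6 0.18']
```

View pics/w3.png

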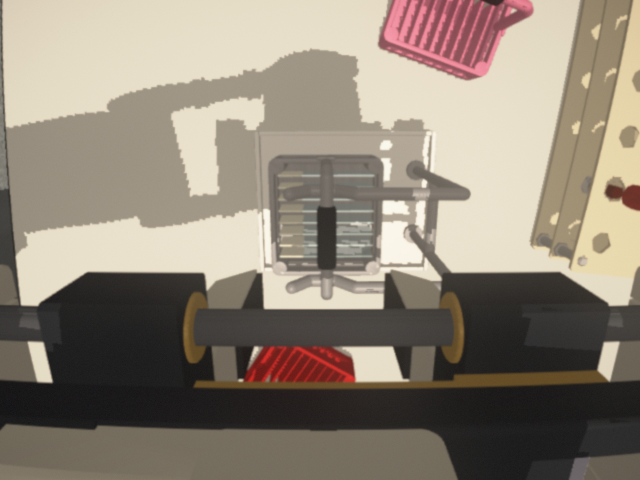

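View pics/side3.png

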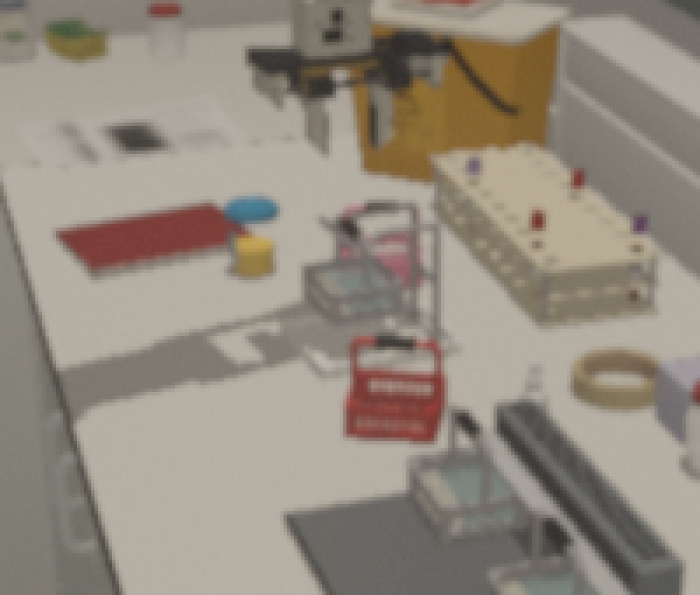

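The wrist view shows the grip at (327,237), aligned with the jaws and centred between the fingers. Quick check, then descend.

```bash
python3 - <<'E'
from h import *
c=capture('wrist')
for p in [(326.5,206),(327,268),(327,237),(326,163),(328,294)]: print(p,unproj(c,p,138 if p[1] in(206,268,237) else 135).round(1))
E
```

```text
(326.5, 206) [567.3 266.6 138. ]
(327, 268) [571.9 227.3 138. ]
(327, 237) [569.7 247.4 138. ]
(326, 163) [564.2 291.8 135. ]
(328, 294) [574.7 208.6 135. ]
```

>>> send_rows --series "0.1 0.8 0 0 0; 0.1 1.6 0 0 0; 0.1 2.2 0 0 0; 0.1 2.55 0 0 0; 0.1 2.55 0 0 0"

```text
time: 5.6
tool_pos: [569.3, 245.7, 113.0]
tcp_rot: [-2.857, 1.57, -2.749]
contact_force: [-0.3, 0.6, 1.2]
grip_width: 50.5
```

>>> send_rows --series "-0.4 0 0 0 0; -0.7 0 0 0 0; -1 0 0 0 0; -1 0 0 0 0; -1 0 0 0 0; -1 0 0 0 0"

```text
time: 6.35
tool_pos: [569.4, 245.9, 113.3]
tcp_rot: [-1.962, 1.571, -1.854]
contact_force: [0.5, -0.4, 0.5]
grip_width: 0.6
```

```bash
python3 - <<'E'
from h import *
o=get_obs(); print(o['grip_width'],o['contact_force'],o['tool_pos'])
c=capture('wrist'); save(c,'w4.png')
E
```

```text
0.6292145017301836 [ 0.46286272 -0.41308997  0.47718243] [569.39363601 245.91599322 113.26317928]
```

View pics/w4.png

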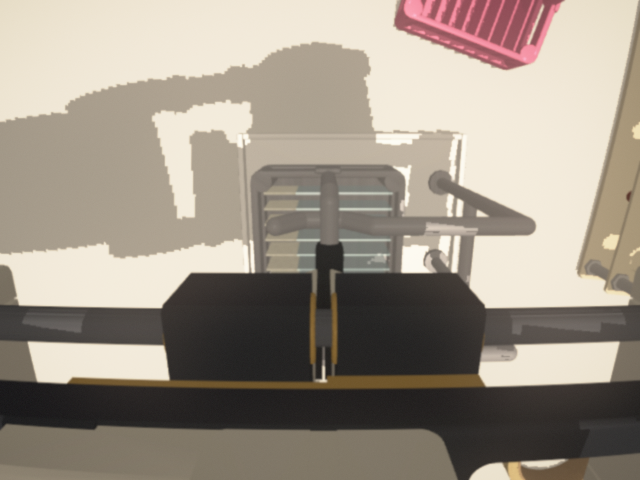

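Grip width reads 0.6, which disagrees with a 12 mm grip. I'll check from the other cameras before lifting.

```bash
python3 - <<'E'
from h import *
c=capture('wrist'); 
o=get_obs();T=o['tool_pos']
print('tcp px',proj(c,T), 'grasp', proj(c,T+[0,0,18.8]),'w',o['grip_width'])
for p in [(566.9,265,126),(566.9,265,140),(571,227,133)]: print(p,proj(c,p))
cv2.imwrite('pics/w4c.png',cv2.resize(c['pixels'][150:400,220:440,::-1],None,fx=2.4,fy=2.4,interpolation=3))
for n in ['scene','side']:
    c=capture(n); u,v=proj(c,T).astype(int); print(n,u,v); cv2.imwrite('pics/%s4.png'%n,cv2.resize(c['pixels'][v-40:v+40,u-50:u+50,::-1],None,fx=7,fy=7,interpolation=3))
E
```

```text
tcp px [328.32848358 269.84102367] grasp [328.82186465 284.58685103] w 0.6980608532508982
(566.9, 265, 126) [327.84100882 239.15807932]
(566.9, 265, 140) [328.19911034 248.52341506]
(571, 227, 133) [327.65908389 324.05532234]
scene 258 196
side 289 199
```

View pics/w4c.png

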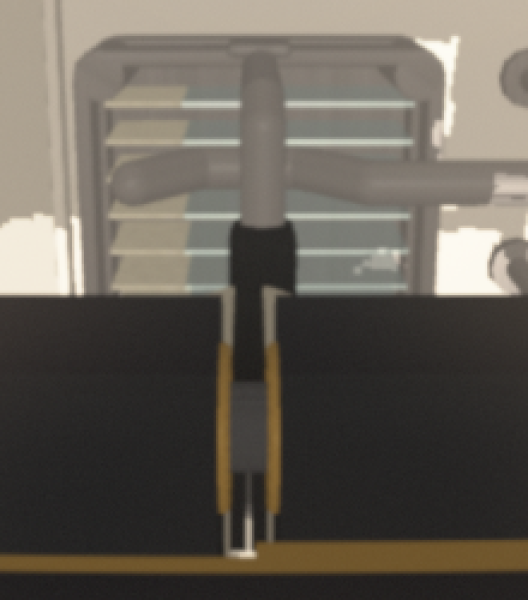

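View pics/side4.png

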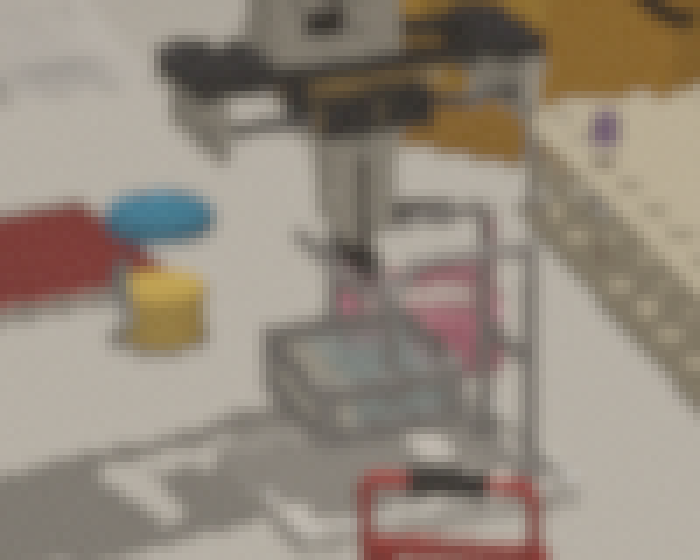

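View pics/scene4.png

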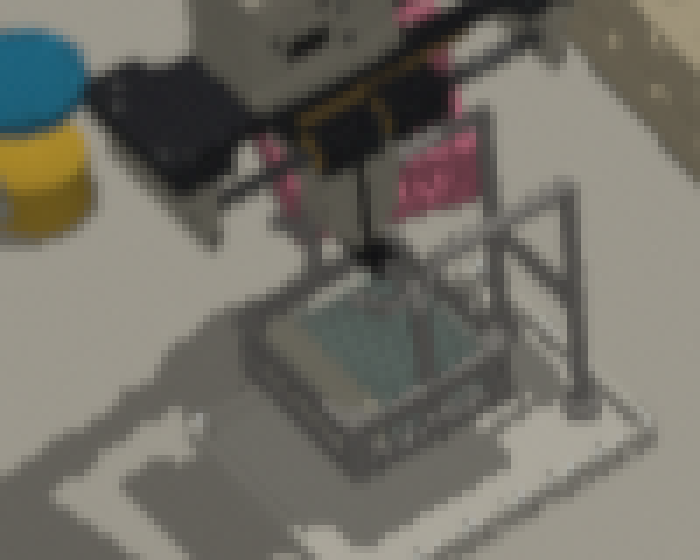

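The views are ambiguous: the pads appear to straddle the black grip with a gap, but the reading says shut. A 4 mm test lift will show in the wrist force.

>>> send_rows --series "-1 -0.05 0 0 0; -1 -0.1 0 0 0; -1 -0.15 0 0 0; -1 -0.15 0 0 0; -1 -0.15 0 0 0"

```text
time: 7.18
tool_pos: [569.4, 245.9, 117.8]
tcp_rot: [-2.088, 1.571, -1.979]
contact_force: [-0.3, 0.5, 1.4]
grip_width: 0.2
```

```bash
python3 - <<'E'
from h import *
for i in range(3):
    c=capture('wrist'); o=get_obs(); print(o['grip_width'],o['contact_force'],o['tool_pos'],o['moment'])
save(c,'w5.png');T=o['tool_pos']
cv2.imwrite('pics/w5c.png',cv2.resize(c['pixels'][150:400,220:440,::-1],None,fx=2.4,fy=2.4,interpolation=3))
c=capture('side'); u,v=proj(c,T).astype(int); cv2.imwrite('pics/side5.png',cv2.resize(c['pixels'][v-40:v+40,u-50:u+50,::-1],None,fx=7,fy=7,interpolation=3))
E
```

```text
0.4918360315419383 [-0.47688257 -0.52079875 -0.09224241] [569.37474435 245.9011292  117.72547545] [ 0.04388258 -0.14419976 -0.04048652]
0.6079823561844732 [ 0.08944336 -0.01043112 -0.02759739] [569.36551909 245.88844804 117.70613899] [-0.01319386 -0.11341283  0.0007181 ]
0.5098853077525033 [-0.30711451 -0.01355502  0.09133921] [569.37252488 245.90264358 117.71030736] [-0.00751198 -0.0858291   0.01009143]
```

View pics/w5c.png

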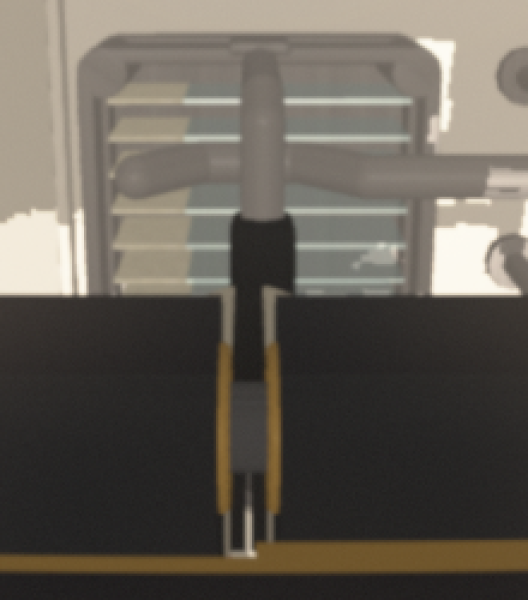

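View pics/side5.png

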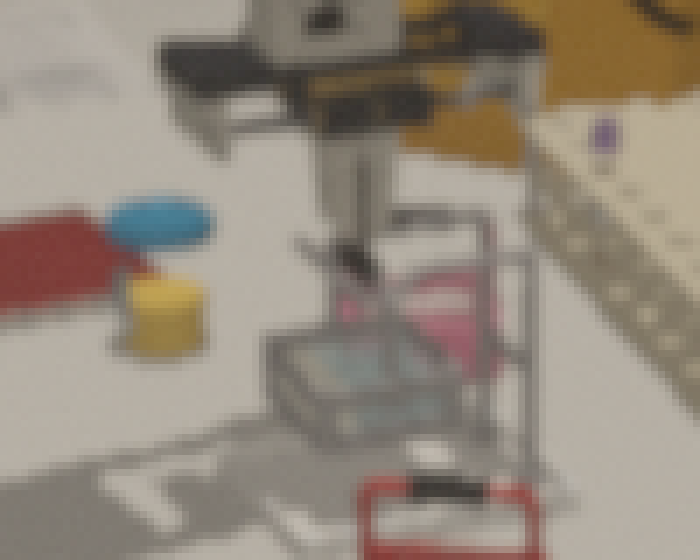

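The lift showed no load, and the wrist view shows the rack stayed put, so the fingers shut above the grip. The visible finger ends look about 25 mm above the reported TCP. I'll measure the actual tips by triangulation.

```bash
python3 - <<'E'
from h import *
T=get_obs()['tool_pos']
ims=[]
for n in ['scene','side']:
    c=capture(n); u,v=proj(c,T).astype(int)
    cr=cv2.resize(c['pixels'][v-30:v+20,u-25:u+25,::-1],None,fx=11,fy=11,interpolation=cv2.INTER_CUBIC)
    for dz,col in [(0,(0,0,255)),(10,(0,255,255)),(20,(0,255,0)),(30,(255,0,0)),(40,(255,0,255))]:
        p=(proj(c,T+[0,0,dz])-[u-25,v-30]+.5)*11; cv2.circle(cr,tuple(p.astype(int)),4,col,-1)
    ims.append(cv2.resize(cr,(395,395)))
cv2.imwrite('pics/tip.png',np.hstack(ims))
E
```

```text
(no output)
```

View pics/tip.png

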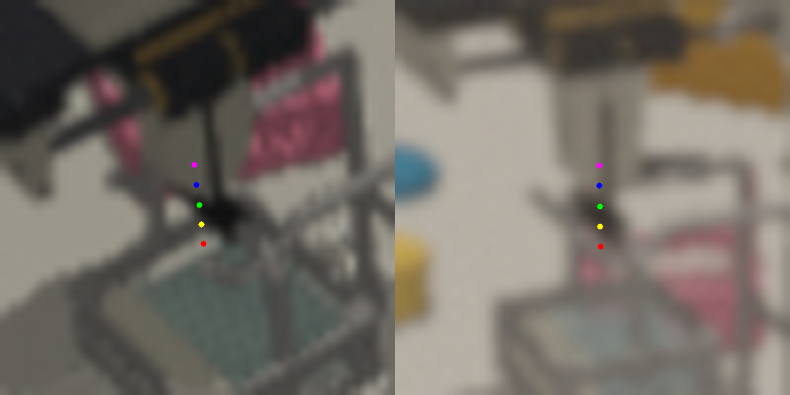

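Both views put the true finger ends about 28 mm above the reported TCP (around the blue dots, scene (196,185) and side (599,185)). I'll treat real tip z as reported + 28. Open here, above the grip, then go about 32 mm deeper.

>>> send_rows --series "0.1 0 0 0 0; 0.1 0 0.03 0.03 0; 0.1 0 0.03 0.03 0; 0.1 0.4 0.03 0.03 0; 0.1 0.8 0.03 0.03 0; 0.1 1.06 0.03 0.03 0; 0.1 1.06 0.03 0.03 0"

```text
time: 8.35
tool_pos: [569.6, 246.7, 84.8]
tcp_rot: [-2.927, 1.569, -2.818]
contact_force: [-0.2, 0.9, 0.5]
grip_width: 50.3
```

```bash
python3 - <<'E'
from h import *
c=capture('wrist'); save(c,'w6.png');o=get_obs(); T=o['tool_pos']; print(T,o['contact_force'],o['grip_width'])
ims=[]
for n in ['scene','side']:
    c=capture(n); u,v=proj(c,T+[0,0,28]).astype(int)
    ims.append(cv2.resize(c['pixels'][v-30:v+30,u-30:u+30,::-1],(395,395),interpolation=cv2.INTER_CUBIC))
cv2.imwrite('pics/tip2.png',np.hstack(ims))
E
```

```text
[570.03457351 246.83102472  85.51745507] [0.00245249 0.2676282  0.76867602] 50.30041396748802
```

View pics/tip2.png

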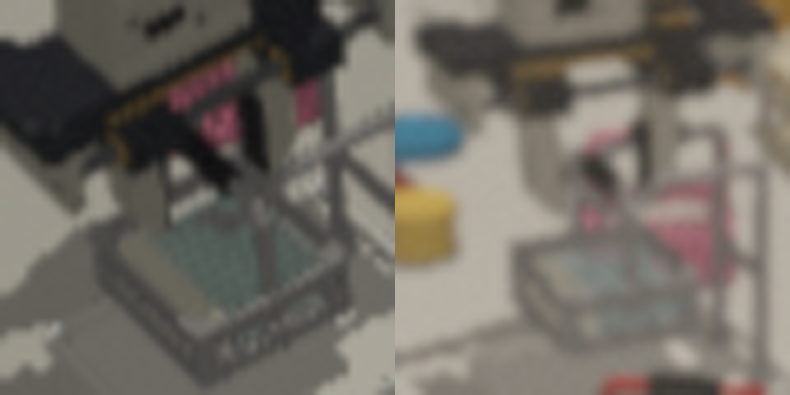

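View pics/w6.png

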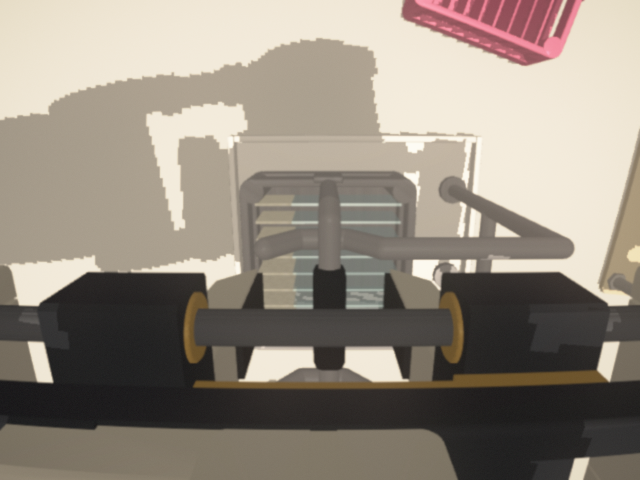

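The fingers now straddle the grip: side view fingers at (545,200) and (660,160) with the grip between at (600,170), below its level. Closing.

>>> send_rows --series "-0.4 0 0 0 0; -0.7 0 0 0 0; -1 0 0 0 0; -1 0 0 0 0; -1 0 0 0 0; -1 0 0 0 0"

```text
time: 9.25
tool_pos: [570.4, 246.9, 86.1]
tcp_rot: [-0.155, 1.57, -0.047]
contact_force: [0.4, 0.3, 0.3]
grip_width: 11.5
```

>>> send_rows --series "-1 -0.05 0 0 0; -1 -0.1 0 0 0; -1 -0.15 0 0 0; -1 -0.15 0 0 0; -1 -0.15 0 0 0"

```text
time: 9.88
tool_pos: [570.1, 246.9, 90.4]
tcp_rot: [-2.448, 1.571, -2.34]
contact_force: [-0.0, 0.3, -2.0]
grip_width: 11.5
```

```bash
python3 - <<'E'
from h import *
for i in range(3):
    c=capture('wrist'); o=get_obs(); T=o['tool_pos']; print(T,o['contact_force'],o['grip_width'],o['moment'])
save(c,'w7.png')
c=capture('side'); u,v=proj(c,T).astype(int); cv2.imwrite('pics/side7.png',cv2.resize(c['pixels'][v-40:v+40,u-50:u+50,::-1],None,fx=6,fy=6,interpolation=3))
E
```

```text
[570.1357477  246.88592167  90.43564402] [ 0.39437985 -0.69277391 -1.80328835] 11.749122119936862 [ 0.02649069 -0.12987889  0.03129678]
[570.14957866 246.89678804  90.40216716] [-0.09391266  0.14983232 -2.05842744] 11.560623108864524 [ 0.01667331 -0.08831635 -0.02502594]
[570.14071885 246.8917188   90.39967247] [ 0.69249658  0.97576569 -1.74548358] 11.772688222657155 [-0.01255443 -0.1617984  -0.01181521]
```

View pics/w7.png

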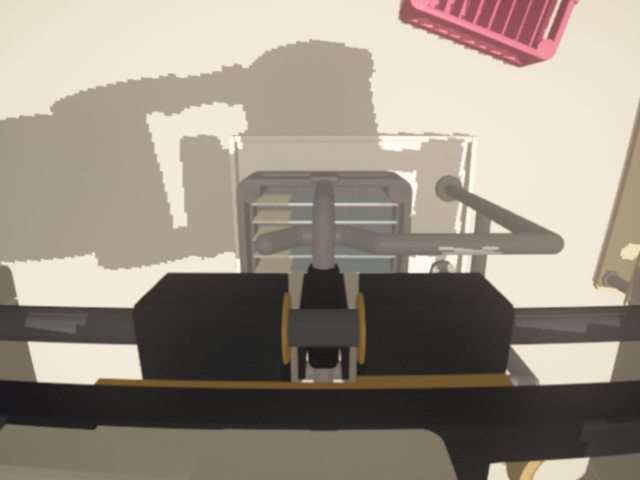

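View pics/side7.png

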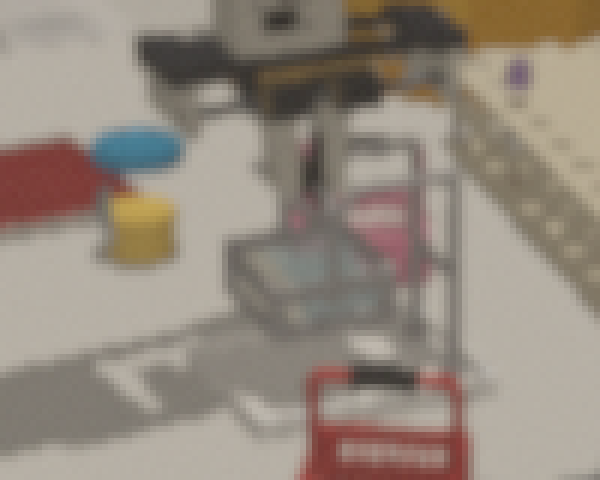

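Grip width 11.6 mm and about 2 N of load, so the rack is held. Lift to about 25 mm total, still under the 38 mm limit, then back off the hooks along the rack's −x.

>>> send_rows --series "-1 -0.2 0 0 0; -1 -0.45 0 0 0; -1 -0.7 0 0 0; -1 -0.7 0 0 0; -1 -0.7 0 0 0"

```text
time: 10.7
tool_pos: [570.1, 246.9, 111.4]
tcp_rot: [-2.507, 1.571, -2.399]
contact_force: [-0.1, -0.2, -1.9]
grip_width: 11.7
```

```bash
python3 - <<'E'
from h import *
c=capture('wrist'); o=get_obs(); T=o['tool_pos']; print(T,o['contact_force'],o['grip_width'])
save(c,'w8.png')
E
```

```text
[569.99521122 246.83689637 111.22802916] [ 0.10084172 -0.0705574  -1.78218099] 11.847007012304898
```

View pics/w8.png

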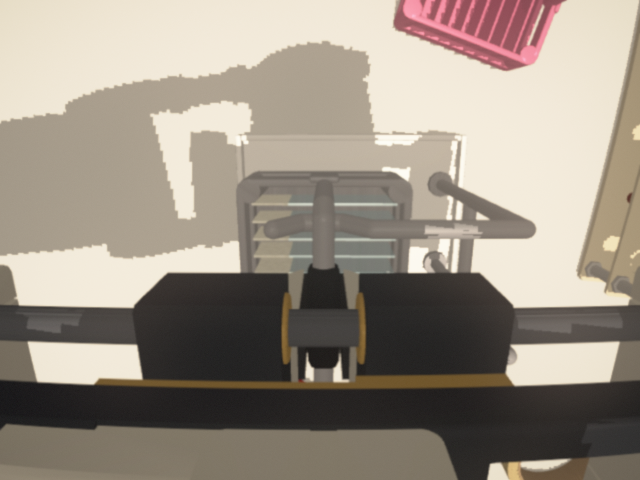

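>>> send_rows --series "-1 0 0 -0.3 0; -1 0 0 -0.8 0; -1 0 0 -1.3 0; -1 0 0 -1.8 0; -1 0 0 -2.3 0; -1 0 0 -2.8 0; -1 0 0 -3.3 0; -1 0 0 -3.5 0"

```text
time: 11.75
tool_pos: [464.6, 235.4, 111.5]
tcp_rot: [-2.839, 1.57, -2.731]
contact_force: [0.5, -2.0, -1.3]
grip_width: 11.9
```

>>> send_rows --series "-1 -0.4 0 0 0; -1 -1 0 0 0; -1 -1.6 0 0 0; -1 -2 0 0 0; -1 -2 0 0 0"

```text
time: 12.38
tool_pos: [466.7, 235.8, 172.6]
tcp_rot: [0.159, 1.568, 0.267]
contact_force: [-0.1, -0.2, -1.5]
grip_width: 11.6
```

```bash
python3 - <<'E'
from h import *
c=capture('scene'); o=get_obs(); T=o['tool_pos']; print(T,o['contact_force'],o['grip_width'],o['joint_positions'])
cv2.imwrite('pics/s9.png',cv2.resize(c['pixels'][130:430,160:460,::-1],None,fx=2,fy=2,interpolation=3))
print(plan([474,-232,171],1.9))
E
```

```text
[466.06912287 235.57047538 171.66083139] [ 0.31360867 -0.28776148 -2.1858737 ] 11.727288588415298 [ 3.21255187e-01  3.59634206e-01  1.57480077e+00 -1.42977335e-04
  1.20651791e+00  2.13320649e-01]
[array([  0.021, -15.523,  -1.417]), np.float64(0.857), 'zyaw now 6.19', 'j6 0.21']
```

View pics/s9.png

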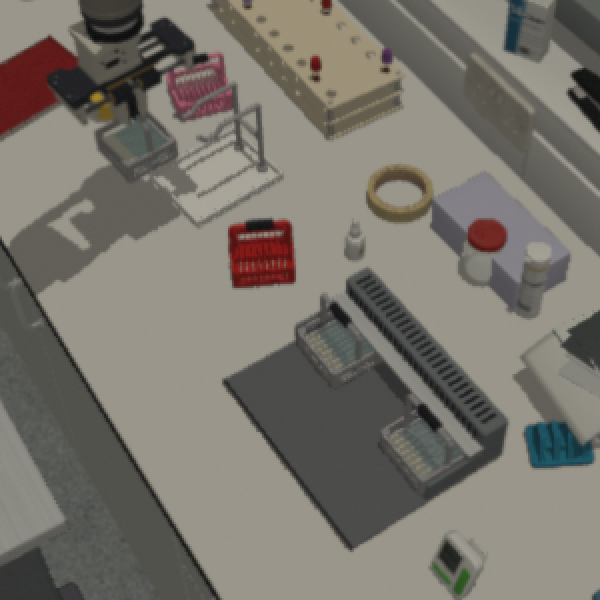

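The rack is clear of the hooks and held level. Carry it across to above the front shelf, smoothly.

>>> send_rows --series "-1 0 -0.4 0 0; -1 0 -1.4 -0.1 0.1; -1 0 -2.6 -0.2 0.2; -1 0 -3.9 -0.3 0.3; -1 0 -5.2 -0.45 0.4; -1 0 -6.5 -0.55 0.5; -1 0 -7.8 -0.66 0.6; -1 0 -9.1 -0.77 0.7"

```text
time: 13.42
tool_pos: [471.6, -40.2, 171.0]
tcp_rot: [3.137, 1.57, -3.1]
contact_force: [0.2, 0.2, -2.2]
grip_width: 12.2
```

```bash
python3 - <<'E'
from h import *
o=get_obs();print(o['time'],o['tool_pos'],o['grip_width'],plan([477,-235.5,171],1.9))
E
```

```text
13.425 [471.60214518 -40.21032187 170.95077132] 12.16232130803874 [array([-2.000e-03, -6.511e+00, -1.220e-01]), np.float64(0.151), 'zyaw now 2.65', 'j6 -0.29']
```

>>> send_rows --series "-1 0 -1.3 -0.03 0.05; -1 0 -2.6 -0.06 0.1; -1 0 -3.9 -0.08 0.15; -1 0 -5.1 -0.1 0.15; -1 0 -6 -0.12 0.15; -1 0 -6.45 -0.12 0.15; -1 0 -6.55 -0.12 0.15; -1 0 -6.55 -0.12 0.15"

```text
time: 14.42
tool_pos: [477.8, -234.1, 171.3]
tcp_rot: [2.241, 1.57, 2.275]
contact_force: [0.5, -0.3, -2.5]
grip_width: 11.4
```

```bash
python3 - <<'E'
from h import *
import pickle
o=get_obs();print(o['time'],o['tool_pos'],o['grip_width'],plan([477,-235.5,171],1.9))
c=capture('wrist'); save(c,'w10.png'); pickle.dump((c,o),open('w10.pkl','wb'))
for n in ['scene','side']:
    c=capture(n); save(c,n+'10.png')
    for t in ['rack_grip','rack_center']:
        print(n,t,[(np.round(d['point'],1).tolist(),round(d['score'],2),np.round(proj(c,d['point'])).tolist()) for d in place_of(c,t)[:4]])
    cv2.imwrite('pics/%s10c.png'%n,cv2.resize(c['pixels'][200:400,240:440,::-1],None,fx=3,fy=3,interpolation=3))
E
```

```text
14.425 [ 477.76629699 -234.09394725  171.32866321] 11.359245228896114 [array([ 0.011, -0.046, -0.027]), np.float64(0.012), 'zyaw now 1.96', 'j6 -0.63']
scene rack_grip [([476.4, -234.8, 218.6], 0.77, [319.0, 302.0]), ([659.3, 416.1, 84.4], 0.6, [259.0, 160.0]), ([562.9, 61.0, 89.9], 0.56, [289.0, 243.0])]
scene rack_center [([472.7, -231.1, 176.8], 0.96, [317.0, 312.0]), ([559.4, 63.1, 49.3], 0.61, [288.0, 252.0]), ([653.7, 415.0, 48.3], 0.58, [258.0, 170.0])]
side rack_grip [([475.0, -235.4, 221.6], 0.64, [304.0, 231.0]), ([564.3, 59.9, 86.6], 0.58, [303.0, 227.0])]
side rack_center [([479.4, -235.7, 176.8], 0.88, [305.0, 246.0]), ([564.4, 64.8, 45.4], 0.59, [303.0, 238.0])]
```

View pics/w10.png

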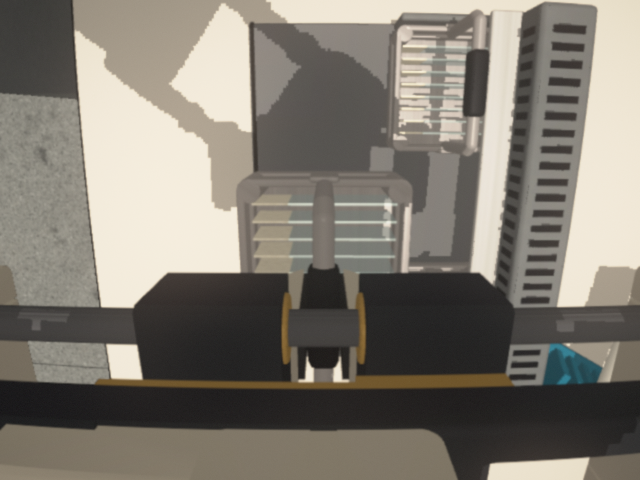

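View pics/scene10c.png

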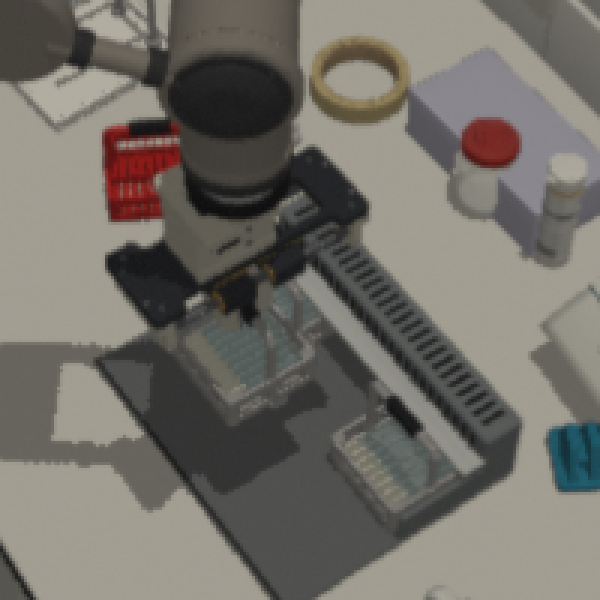

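```bash
python3 - <<'E'
from h import *
import pickle
c,o=pickle.load(open('w10.pkl','rb'))
cv2.imwrite('pics/w10c.png',cv2.resize(c['pixels'][0:275,225:500,::-1],(790,790),interpolation=3)[:590])
zt=o['tool_pos'][2]-39+36
for p,z,n in [((240,205),zt,'front'),((410,205),zt,'rear'),((324,173),zt,'+y face'),((252,30),10,'deck front far'),((255,165),10,'deck front near'),((250,26),10,'deck corner'),((397,140),46,'L rack front'),((396,40),46,'L front'),((491,30),58,'lip'),((472,250),58,'lip')]: print(n,unproj(c,p,z).round(1))
print(proj(c,[418.7-.033*-149, -237.1+149,10]))
E
```

```text
front [ 434.5 -204.1  168.3]
rear [ 515.6 -201.3  168.3]
+y face [ 474.  -187.6  168.3]
deck front far [413.3 -93.4  10. ]
deck front near [ 415.8 -201.3   10. ]
deck corner [411.7 -90.4  10. ]
L rack front [ 528.8 -175.    46. ]
L front [ 523.1 -104.1   46. ]
lip [587.3 -96.   58. ]
lip [ 592.4 -256.1   58. ]
[264.87518824  23.32930873]
```

View pics/w10c.png

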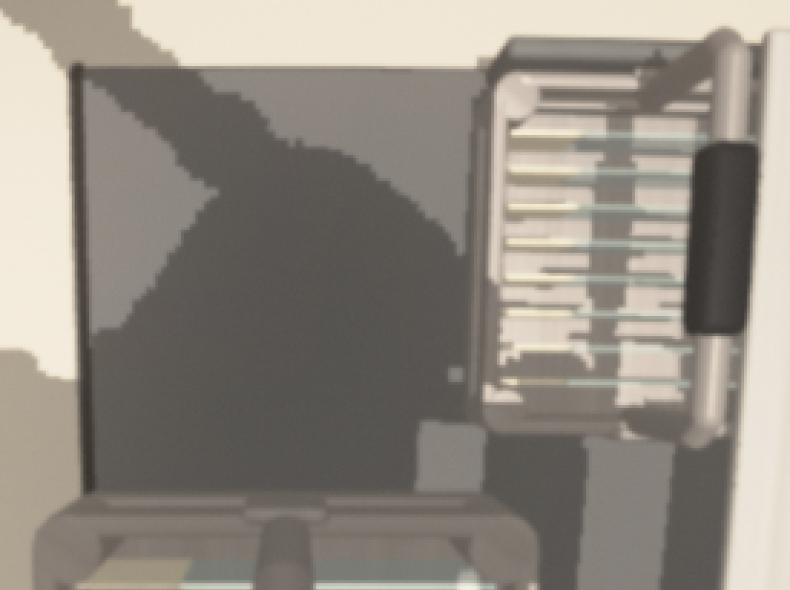

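The rack hangs facing the gap. Wrist view: rack frame columns 240–410, dryer front edge at column 254, left rack front at about 395. Its centre is about (475, −234) and the yaw matches to within about 0.5°. Lower to about 6 mm above the deck with a 1 mm −y correction.

>>> send_rows --series "-1 0.5 -0.02 0 0; -1 1.2 -0.04 0 0; -1 1.9 -0.04 0 0; -1 2.6 -0.04 0 0; -1 3.2 -0.04 0 0; -1 3.6 -0.04 0 0; -1 3.85 -0.04 0 0; -1 3.85 -0.04 0 0"

```text
time: 15.78
tool_pos: [477.8, -235.9, 55.6]
tcp_rot: [2.59, 1.57, 2.624]
contact_force: [0.5, 0.0, -1.1]
grip_width: 11.7
```

>>> send_rows --series "-1 0.04 0 0 0; -1 0.08 0 0 0; -1 0.1 0 0 0; -1 0.1 0 0 0; -1 0.1 0 0 0"

```text
time: 16.4
tool_pos: [478.0, -236.0, 53.1]
tcp_rot: [-0.931, 1.571, -0.897]
contact_force: [-0.4, 0.8, -2.2]
grip_width: 11.5
```

```bash
python3 - <<'E'
from h import *
import pickle
c=capture('wrist');o=get_obs();print(o['time'],o['tool_pos'],o['contact_force'],o['grip_width']); save(c,'w11.png')
pickle.dump((c,o),open('w11.pkl','wb'))
c=capture('side'); cv2.imwrite('pics/side11.png',cv2.resize(c['pixels'][210:340,250:400,::-1],None,fx=4,fy=4,interpolation=3))
E
```

```text
16.45 [ 477.9925362  -236.02314276   53.0741608 ] [-0.98298165 -0.2966731  -2.65714507] 11.727338751760238
```

View pics/w11.png

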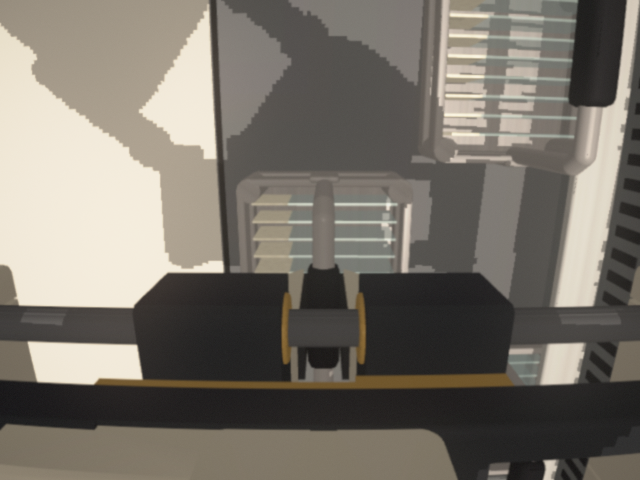

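View pics/side11.png

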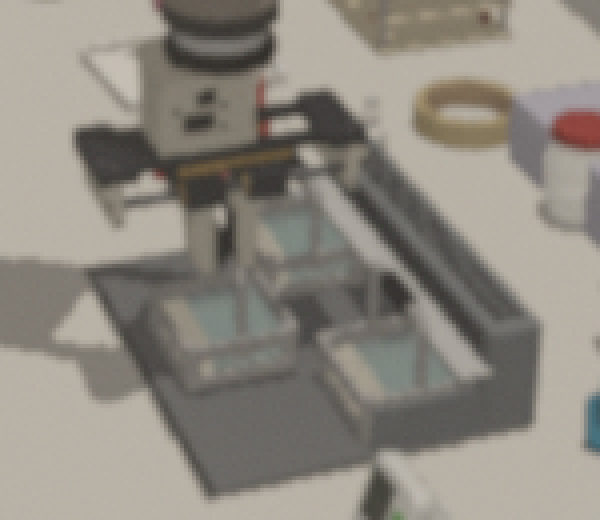

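```bash
python3 - <<'E'
from h import *
import pickle
c,o=pickle.load(open('w11.pkl','rb'))
zt=o['tool_pos'][2]-39+36
cv2.imwrite('pics/w11c.png',cv2.resize(c['pixels'][130:280,200:500,::-1],(798,399),interpolation=3))
E
```

```text
(no output)
```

View pics/w11c.png

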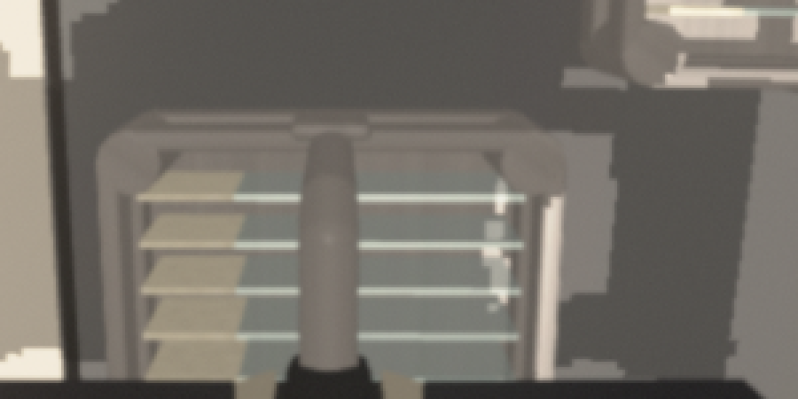

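```bash
python3 - <<'E'
from h import *
import pickle
c,o=pickle.load(open('w11.pkl','rb'))
f=lambda u,v,z: unproj(c,(200+u/2.66,130+v/2.66),z).round(1)
print('rack +y top outer',f(330,126,50),'bottom',f(330,111,16))
print('nbr -y outer',f(670,86,46), f(650,86,46))
print('rack rear top',f(563,250,50),'front top',f(100,250,50))
print('nbr front top',f(627,40,46),f(585,40,14),'deck front',f(72,330,10),f(62,100,10))
E
```

```text
rack +y top outer [ 474.4 -191.5   50. ] bottom [ 474.5 -192.8   16. ]
nbr -y outer [ 535.2 -182.6   46. ] [ 531.5 -182.7   46. ]
rack rear top [ 517.5 -212.5   50. ] front top [ 433.4 -215.4   50. ]
nbr front top [ 526.6 -174.8   46. ] [ 526.6 -176.4   14. ] deck front [ 418.3 -244.3   10. ] [ 417.5 -192.9   10. ]
```

The rack's +y face is about 6–7 mm from the neighbour's plane where 5 is ideal. Its rear is about 9 mm in front of the neighbours and the deck's front edge is about 15 mm away. Nudge +1.5 mm y and −2 mm x, then creep down.

>>> send_rows --series "-1 0 0.05 -0.07 0; -1 0.03 0.05 -0.07 0; -1 0.06 0.05 -0.07 0; -1 0.09 0.05 -0.07 0; -1 0.09 0.05 -0.07 0"

```text
time: 17.12
tool_pos: [475.8, -234.5, 50.2]
tcp_rot: [3.021, 1.571, 3.055]
contact_force: [0.0, 0.5, -1.2]
grip_width: 11.9
```

>>> send_rows --series "-1 0.02 0 0 0; -1 0.04 0 0 0; -1 0.04 0 0 0; -1 0.04 0 0 0"

```text
time: 17.62
tool_pos: [476.2, -234.6, 49.4]
tcp_rot: [-0.549, 1.57, -0.515]
contact_force: [0.2, 1.6, 1.9]
grip_width: 11.6
```

```bash
python3 - <<'E'
from h import *
for i in range(3):
    c=capture('wrist');o=get_obs();print(o['tool_pos'],o['contact_force'])
E
```

```text
[ 476.18355019 -234.63899144   49.45925232] [1.26209074 0.09192296 3.36358813]
[ 476.1895799  -234.6379689    49.43603562] [0.4587442  1.0698602  2.68434882]
[ 476.16861571 -234.62990493   49.42993518] [1.31415922 1.49621872 2.62179869]
```

The rack is down on the deck (force flipped from −2 to about +3 N). Release, then lift straight up.

>>> send_rows --series "-0.6 0 0 0 0; -0.3 0 0 0 0; 0 0 0 0 0; 0 0 0 0 0; 0 -0.5 0 0 0; 0 -1.5 0 0 0; 0 -2.5 0 0 0; 0 -3.5 0 0 0"

```text
time: 18.77
tool_pos: [475.9, -234.6, 156.2]
tcp_rot: [-0.7, 1.57, -0.666]
contact_force: [0.1, -0.4, 0.4]
grip_width: 45.9
```

```bash
python3 - <<'E'
from h import *
import pickle
o=get_obs();print(o['time'],o['tool_pos'],o['contact_force'],o['grip_width'])
c=capture('wrist'); save(c,'w12.png');pickle.dump((c,o),open('w12.pkl','wb'))
c=capture('side'); cv2.imwrite('pics/side12.png',cv2.resize(c['pixels'][210:340,250:400,::-1],None,fx=4,fy=4,interpolation=3))
E
```

```text
18.775 [ 475.9355487  -234.60597177  156.24648768] [ 0.12007695 -0.41546342  0.38339757] 45.94965643639865
```

View pics/w12.png

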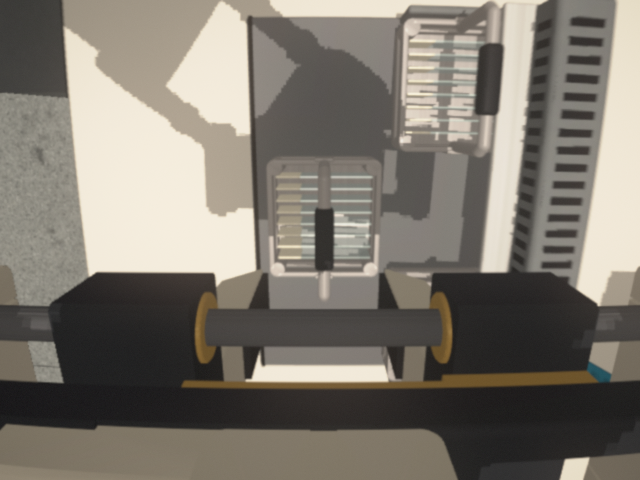

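View pics/side12.png

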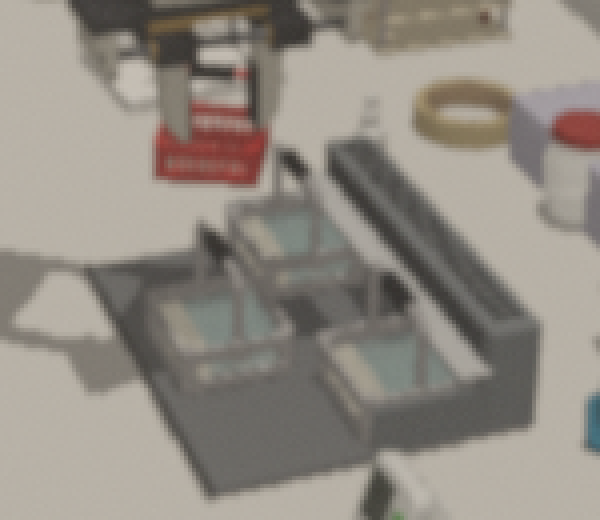

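The rack is standing upright on the shelf, wholly in front of the other two (wrist view: rack columns 268–381, neighbour front at 397). Next I turn the tool 90° for a two-finger push and back off in front. Check the rack's alignment too.

```bash
python3 - <<'E'
from h import *
import pickle
c,o=pickle.load(open('w12.pkl','rb'))
cv2.imwrite('pics/w12c.png',cv2.resize(c['pixels'][130:280,240:510,::-1],(797,443),interpolation=3))
print(plan([398,-237,156],-88.1))
E
```

```text
[array([ 0.067,  0.049, -2.656]), np.float64(-17.99), 'zyaw now 1.95', 'j6 -0.64']
```

View pics/w12c.png

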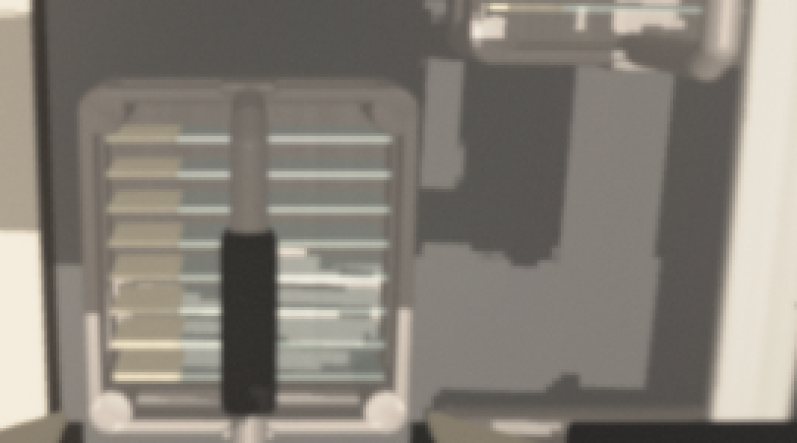

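```bash
python3 - <<'E'
from h import *
import pickle
c,o=pickle.load(open('w12.pkl','rb'))
f=lambda u,v,z: unproj(c,(240+u/2.952,130+v/2.952),z).round(1)
print('+y',f(250,82,46),f(250,84,46),'-y',f(250,434,46))
print('L nbr',f(560,63,46),'R nbr',f(500,408,46))
print('rear',f(416,250,46),'front',f(80,250,46),'nbr front',f(462,30,46),'deck front',f(52,300,10),f(45,60,10))
E
```

```text
+y [ 473.  -189.8   46. ] [ 473.1 -190.3   46. ] -y [ 476.3 -281.7   46. ]
L nbr [ 548.9 -182.3   46. ] R nbr [ 541.9 -272.3   46. ]
rear [ 516.7 -230.5   46. ] front [ 431.4 -233.4   46. ] nbr front [ 524.1 -175.3   46. ] deck front [ 418.5 -256.6   10. ] [ 416.9 -188.5   10. ]
```

>>> send_rows --series "0 0 0 -0.4 2.1; 0 0 0 -0.8 4.2; 0 0 0 -1.2 6.3; 0 0 0 -1.6 8.4; 0 0 0 -2 10.5; 0 0 0 -2.4 12.6; 0 0 0 -2.66 14.7; 0 0 0 -2.66 16.8"

```text
time: 19.88
tool_pos: [395.3, -237.1, 154.1]
tcp_rot: [-2.147, 1.57, 2.698]
contact_force: [0.4, -0.1, -0.0]
grip_width: 46.0
```

```bash
python3 - <<'E'
from h import *
print(get_obs()['tool_pos'],plan([398,-237,156],-88.1))
E
```

```text
[ 395.3495586  -237.05219466  154.1059063 ] [array([-0.063,  0.088,  0.01 ]), np.float64(1.134), 'zyaw now -82.43', 'j6 0.73']
```

>>> send_rows --series "0 0 0.05 0 1.13; 0 0 0.05 0 1.13; 0 0 0.05 0 1.13"

```text
time: 20.25
tool_pos: [397.4, -237.0, 154.1]
tcp_rot: [-1.749, 1.571, 3.006]
contact_force: [0.4, -0.2, 0.3]
grip_width: 46.0
```

```bash
python3 - <<'E'
from h import *
import pickle
o=get_obs();print(o['tool_pos'],plan([398,-237,156],-88.1))
c=capture('wrist'); save(c,'w13.png');pickle.dump((c,o),open('w13.pkl','wb'))
cv2.imwrite('pics/w13c.png',cv2.resize(c['pixels'][60:280,160:480,::-1],(800,550),interpolation=3))
E
```

```text
[ 397.42047831 -236.95784731  154.06158614] [array([-0.065,  0.019,  0.002]), np.float64(0.102), 'zyaw now -87.59', 'j6 0.83']
```

View pics/w13c.png

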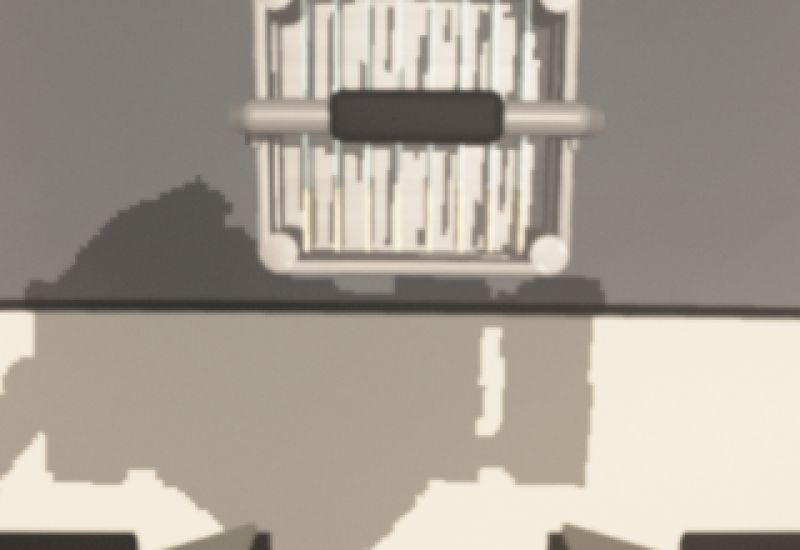

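The tool is aligned with the unit: the deck edge and rack front in the wrist view are parallel to within about 0.5°. Shift about 2 mm toward −y and lower the fingers in front of the rack.

>>> send_rows --series "0 0.7 0 0.06 0.12; 0 1.6 0 0.06 0.12; 0 2.5 0 0.06 0.12; 0 3.4 0 0.06 0.12; 0 4.2 0 0.06 0.12; 0 4.8 0 0.06 0.12; 0 5.1 0 0.06 0.12; 0 5.1 0 0.06 0.12"

```text
time: 21.3
tool_pos: [397.5, -238.7, 0.9]
tcp_rot: [-2.21, 1.57, 2.532]
contact_force: [-0.2, 0.3, 0.8]
grip_width: 46.0
```

```bash
python3 - <<'E'
from h import *
o=get_obs();print(o['time'],o['tool_pos'],o['contact_force'],plan([398,-238.5,1],-88.2))
c=capture('wrist'); save(c,'w14.png')
c=capture('side'); cv2.imwrite('pics/side14.png',cv2.resize(c['pixels'][210:340,240:390,::-1],None,fx=4,fy=4,interpolation=3))
c=capture('scene'); cv2.imwrite('pics/scene14.png',cv2.resize(c['pixels'][250:400,240:440,::-1],None,fx=4,fy=4,interpolation=3))
E
```

```text
21.3 [ 397.4800393  -238.71239794    0.86658668] [-0.21486328  0.32579596  0.79389651] [array([-0.004,  0.018, -0.007]), np.float64(-0.015), 'zyaw now -88.28', 'j6 0.83']
```

View pics/w14.png

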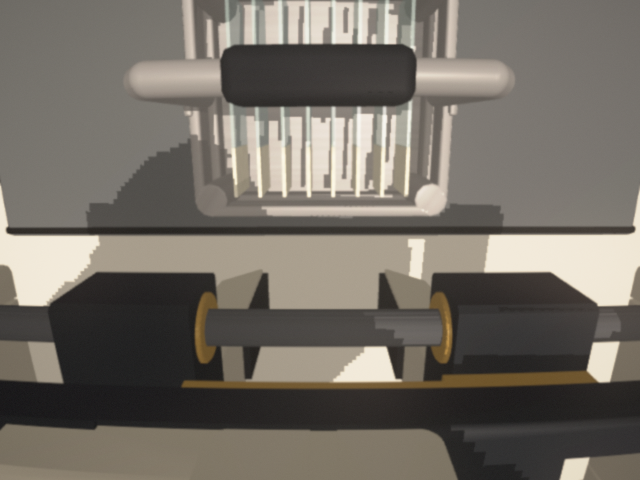

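View pics/side14.png

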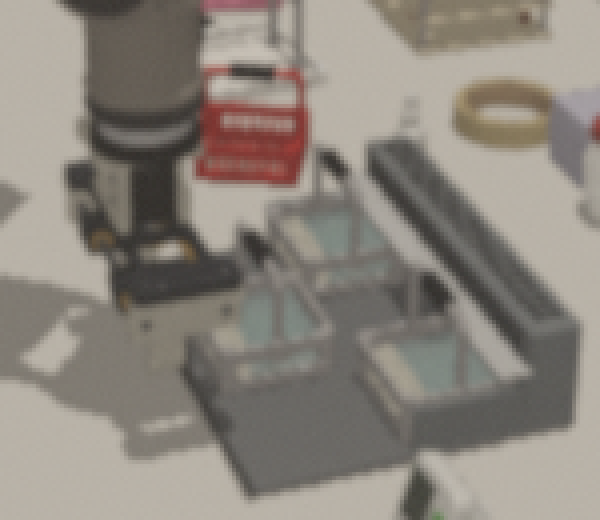

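View pics/scene14.png

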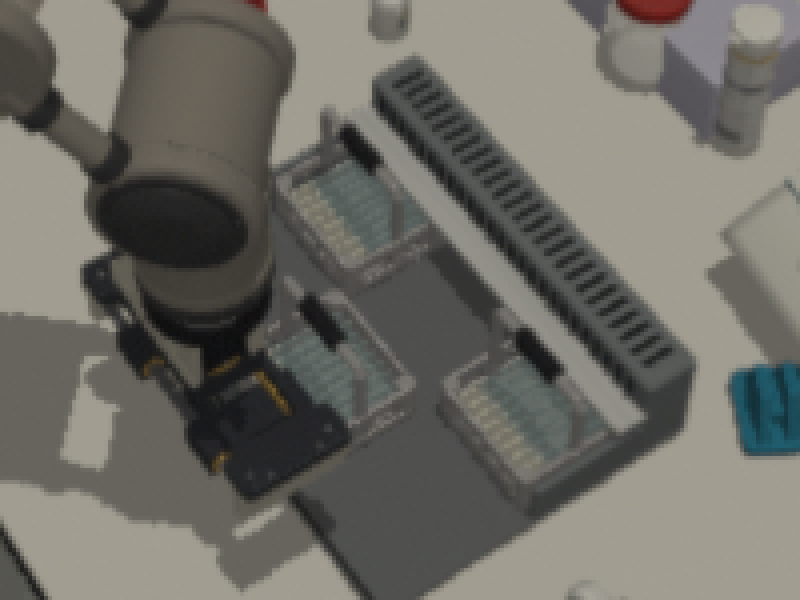

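The wrist view shows the rack front (212–430, row 205) centred and parallel to the fingers (267/380). Approach to contact slowly.

>>> send_rows --series "0 0 0.15 0 0; 0 0 0.35 0 0; 0 0 0.55 0 0; 0 0 0.7 0 0; 0 0 0.8 0 0; 0 0 0.9 0 0; 0 0 1 0 0; 0 0 1 0 0"

```text
time: 22.45
tool_pos: [427.9, -238.0, 1.1]
tcp_rot: [0.919, 1.571, -0.622]
contact_force: [0.3, 0.0, -0.1]
grip_width: 46.0
```

```bash
python3 - <<'E'
from h import *
o=get_obs();print(o['time'],o['tool_pos'],o['contact_force'])
c=capture('wrist'); save(c,'w15.png')
c=capture('side'); cv2.imwrite('pics/side15.png',cv2.resize(c['pixels'][210:340,240:390,::-1],None,fx=4,fy=4,interpolation=3))
E
```

```text
22.45 [ 427.85819989 -238.00110343    1.07089032] [ 0.28661473  0.03897443 -0.1278495 ]
```

View pics/w15.png

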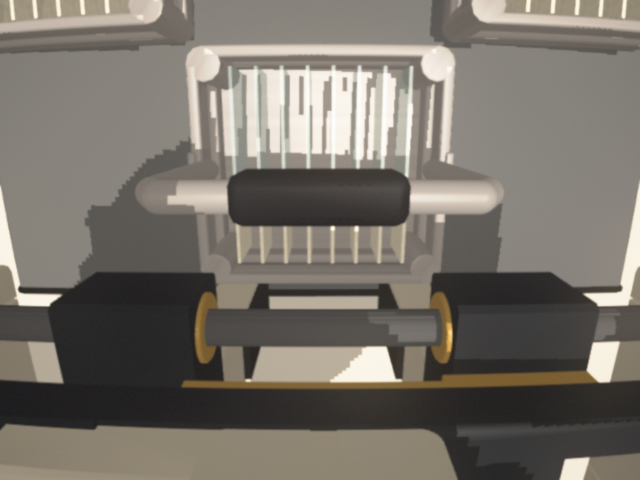

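View pics/side15.png

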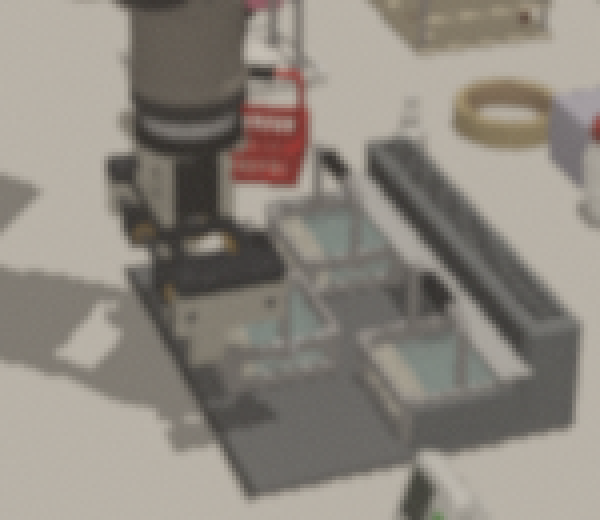

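Neighbours' inner corners are at about (162,10) and (473,10) and the rack's rear corners at (187,65) and (455,65), so it is centred to about 1 mm. Push on.

>>> send_rows --series "0 0 0.15 0 0; 0 0 0.3 0 0; 0 0 0.45 0 0; 0 0 0.6 0 0; 0 0 0.75 0 0; 0 0 0.9 0 0; 0 0 1 0 0; 0 0 1 0 0"

```text
time: 23.55
tool_pos: [458.0, -237.2, 1.2]
tcp_rot: [0.959, 1.57, -0.582]
contact_force: [-0.4, 0.0, -0.5]
grip_width: 45.7
```

```bash
python3 - <<'E'
from h import *
o=get_obs();print(o['time'],o['tool_pos'],o['contact_force'])
c=capture('wrist'); save(c,'w16.png')
E
```

```text
23.55 [ 458.01797447 -237.15779843    1.18035011] [-0.35915187  0.04328111 -0.50842196]
```

View pics/w16.png

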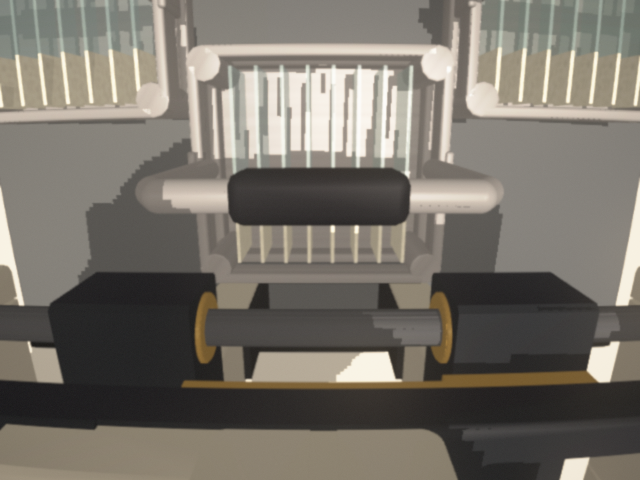

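Entering centrally: gap left about 17 px and right about 14 px. Continue.

>>> send_rows --series "0 0 0.15 0 0; 0 0 0.35 0 0; 0 0 0.55 0 0; 0 0 0.75 0 0; 0 0 0.95 0 0; 0 0 1.15 0 0; 0 0 1.35 0 0; 0 0 1.4 0 0"

```text
time: 24.6
tool_pos: [500.0, -235.8, 1.1]
tcp_rot: [0.582, 1.571, -0.959]
contact_force: [-0.9, -0.2, 1.7]
grip_width: 45.8
```

```bash
python3 - <<'E'
from h import *
o=get_obs();print(o['time'],o['tool_pos'],o['contact_force'])
c=capture('wrist'); save(c,'w17.png')
c=capture('side'); cv2.imwrite('pics/side17.png',cv2.resize(c['pixels'][210:340,260:410,::-1],None,fx=4,fy=4,interpolation=3))
E
```

```text
24.6 [ 500.00900704 -235.84490424    1.08172427] [-0.89336091 -0.22272618  1.71329298]
```

View pics/w17.png

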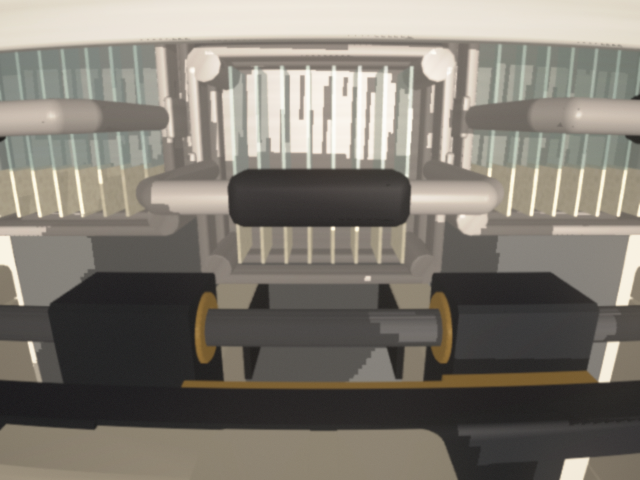

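View pics/side17.png

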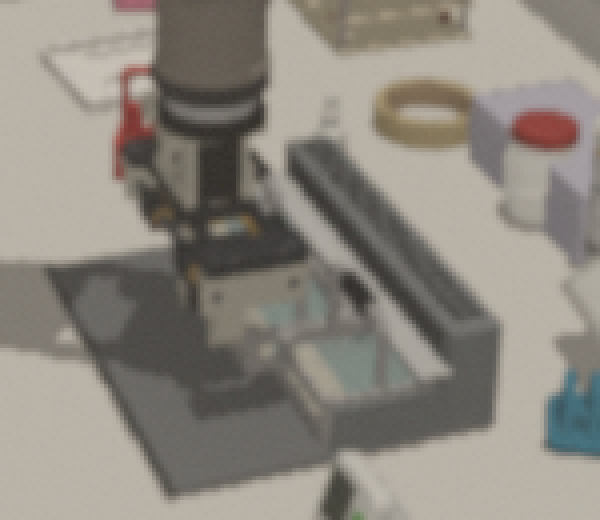

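Rack is partly under the lip, still centred (own handle 137–503; neighbours' frames at 165/472). About 21 mm left; creep with force checks.

>>> send_rows --series "0 0 0.1 0 0; 0 0 0.2 0 0; 0 0 0.3 0 0; 0 0 0.4 0 0; 0 0 0.5 0 0; 0 0 0.55 0 0; 0 0 0.55 0 0"

```text
time: 25.58
tool_pos: [516.4, -235.4, 1.2]
tcp_rot: [1.099, 1.57, -0.443]
contact_force: [-0.4, 0.1, 0.3]
grip_width: 45.8
```

>>> send_rows --series "0 0 0.05 0 0; 0 0 0.1 0 0; 0 0 0.1 0 0"

```text
time: 25.95
tool_pos: [519.3, -235.3, 1.2]
tcp_rot: [0.979, 1.57, -0.562]
contact_force: [0.6, 0.1, -0.2]
grip_width: 46.0
```

>>> send_rows --series "0 0 0.04 0 0; 0 0 0.08 0 0; 0 0 0.08 0 0"

```text
time: 26.32
tool_pos: [520.1, -235.2, 1.1]
tcp_rot: [-1.717, 1.568, 3.025]
contact_force: [-7.5, -0.6, 4.0]
grip_width: 46.1
```

```bash
python3 - <<'E'
from h import *
for i in range(2): c=capture('wrist'); o=get_obs();print(o['time'],o['tool_pos'],o['contact_force'])
save(c,'w18.png')
E
```

```text
26.375 [ 520.10582511 -235.21762465    1.12594624] [-6.91390999 -0.84091496  4.01316689]
26.425 [ 520.10084345 -235.19336277    1.13993282] [-5.50059591 -0.41703777  3.8970542 ]
```

View pics/w18.png

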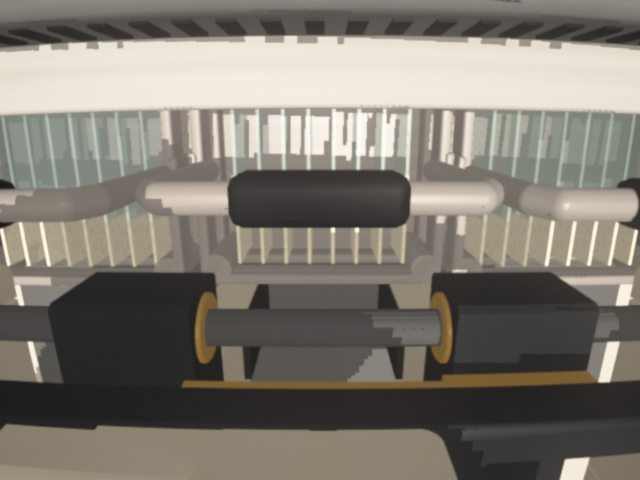

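Force is −7 N and the fronts are level (rows about 270), so the rack looks to be at the back stop. One more small push confirms.

>>> send_rows --series "0 0 0.03 0 0; 0 0 0.05 0 0; 0 0 0.05 0 0"

```text
time: 26.8
tool_pos: [520.0, -235.2, 1.1]
tcp_rot: [-1.742, 1.565, 3.0]
contact_force: [-12.6, -1.4, 9.0]
grip_width: 45.7
```

The TCP no longer advances and the force has risen to 12.6 N, so it is firmly home. Back straight out, then raise.

>>> send_rows --series "0 0 -0.1 0 0; 0 0 -0.3 0 0; 0 0 -0.7 0 0; 0 0 -1.3 0 0; 0 0 -2 0 0; 0 0 -2.8 0 0; 0 0 -3.3 0 0; 0 0 -3.3 0 0"

```text
time: 27.8
tool_pos: [423.3, -238.1, 1.3]
tcp_rot: [-2.304, 1.571, 2.437]
contact_force: [0.8, 0.7, -0.3]
grip_width: 46.0
```

>>> send_rows --series "0 -0.8 0 0 0; 0 -2 0 0 0; 0 -3.5 0 0 0; 0 -5 0 0 0; 0 -6.5 0 0 0; 0 -7.5 0 0 0; 0 -7.5 0 0 0"

```text
time: 28.68
tool_pos: [425.8, -238.9, 228.6]
tcp_rot: [0.9, 1.565, -0.641]
contact_force: [0.5, -0.2, 0.0]
grip_width: 45.7
```

```bash
python3 - <<'E'
from h import *
import pickle
o=get_obs();print(o['time'],o['tool_pos'],o['contact_force'])
c=capture('wrist'); pickle.dump(c,open('w19.pkl','wb')); cv2.imwrite('pics/w19.png',cv2.resize(c['pixels'][0:300,80:560,::-1],(800,500),interpolation=3))
for t in ['rack_center','rack_left_center','rack_right_center','rack_grip']: print(t,[(np.round(d['point'],1).tolist(),round(d['score'],2)) for d in place_of(c,t)])
for n in ['scene','side']:
    c=capture(n)
    for t in ['rack_center','rack_left_center','rack_right_center','dropper_center','cup_center','clock_center']: print(n,t,[(np.round(d['point'],1).tolist(),round(d['score'],2)) for d in place_of(c,t)[:5]])
    cv2.imwrite('pics/%s19.png'%n,cv2.resize(c['pixels'][150:430,180:460,::-1],(590,590),interpolation=3))
E
```

```text
28.675 [ 425.81649691 -238.90202423  228.64580774] [ 0.45288399 -0.17232416  0.00193514]
rack_center [([573.1, -237.4, 57.9], 0.93)]
rack_left_center []
rack_right_center [([573.5, -328.2, 52.1], 0.89)]
rack_grip [([570.0, -232.9, 98.1], 0.87)]
scene rack_center [([653.6, 414.6, 42.8], 0.94), ([569.8, -229.6, 56.9], 0.57), ([592.8, -233.1, 52.6], 0.33)]
scene rack_left_center []
scene rack_right_center [([576.2, -327.0, 53.2], 0.63)]
scene dropper_center [([685.7, 3.5, 36.6], 0.42)]
scene cup_center []
scene clock_center [([517.6, -481.2, 32.5], 0.72)]
side rack_center [([575.3, -233.7, 56.2], 0.68), ([561.2, 64.9, 47.3], 0.62), ([654.6, 417.8, 48.9], 0.56)]
side rack_left_center [([566.1, -134.7, 60.1], 0.92), ([572.8, -232.1, 11.1], 0.48)]
side rack_right_center [([573.5, -322.8, 57.4], 0.88)]
side dropper_center [([684.9, 1.0, 37.8], 0.38)]
side cup_center [([515.0, 472.8, 42.0], 0.48)]
side clock_center [([518.5, -481.0, 35.2], 0.55)]
```

View pics/w19.png

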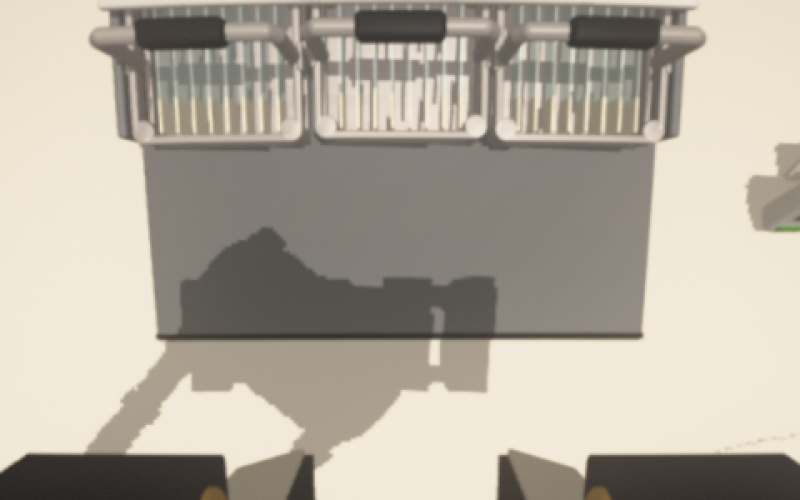

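View pics/scene19.png

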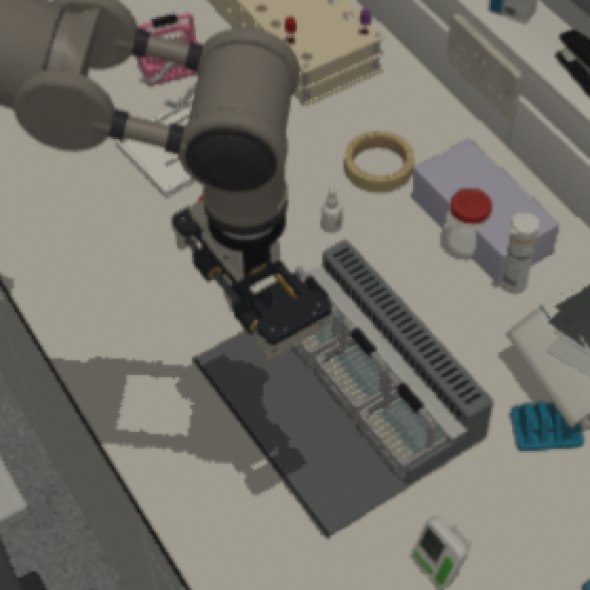

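View pics/side19.png

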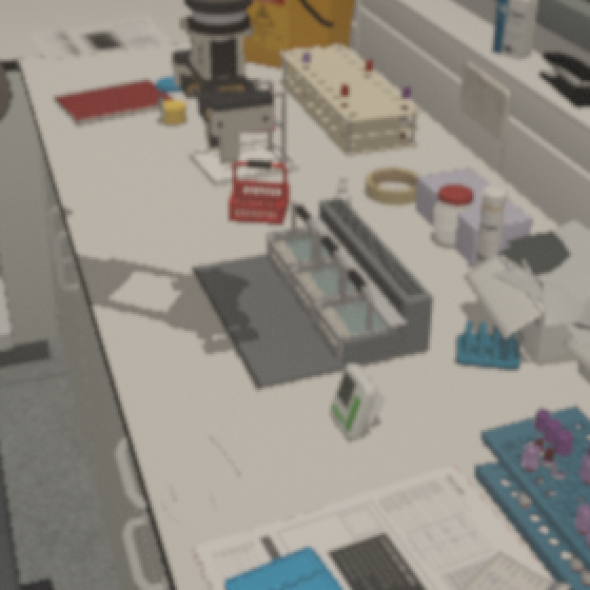

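All three racks sit level and in line, the neighbours' positions are unchanged, and the arm is clear. Handing in.

```bash
python3 - <<'E'
from h import *
print(close_job())
E
```

```text
the job is handed in; nothing more can be done
None
```

The rack went from the stand into the drying unit in the order asked, and I handed the job in at about 28.8 s of the 58 s allowed.

**What I did:** I lifted the rack by its grip off the hooks and set it down on the front shelf. It stood about 9–14 mm in front of the other two racks when I let go. I then pushed it straight in with both fingers on its front until it stopped. The force rose to 12.6 N with no further travel, so I backed out and raised the arm clear.

**Last checks:**
- **Position:** The rack stands upright between the other two. It is placed at about (573, −234), against (573, −232.5) for home, and its front looks about 2 mm deeper than theirs.
- **Neighbours and bystanders:** The other two racks, the dropper bottle, the timer and the cup read within a few mm of where they were at the start. The final scene and wrist views missed the left rack, and the final scene view missed the cup. The side view found both.

**What failed or disagreed:**
- **Finger length:** The first grasp closed on nothing. Both cameras showed the real finger ends about 28 mm above the reported tool point, although the description puts that point at the very end of the fingers. I corrected for this, and the second grasp held.
- **Sideways position:** Different views of the rack before the push disagreed by 1–3 mm. The gap had room for that, and the rack went in without a sign of touching the others.

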